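# Move the hub and axle row from the drip rack to the build rack

## Task

The four cleaned bearing units lie in the drip rack (the metal tray) in the order of the repair jobs. Move them to the build rack (the plywood board) in the same order from left to right, one to each saddle in the corresponding place, with both axle ends seated down in the saddle's slots and the thick middle centred between its plates, either way round.

Things in the scene. Friction and masses are not known exactly. Their poses are not given: they have to be found in the camera images.
- front_hub_mid (a point): Front wheel hub, bare metal, 0.3 kg: barrel 25 mm thick between two round flanges 55 mm across, 52 mm apart (outer faces 28 mm from the middle); dark 12 mm axle out of both ends, 130 mm over all, nuts 47 to 53 mm out. Site: its middle, on the axle's line; y along the axle, z up at the start. Grip the barrel crosswise between the flanges. In a saddle this point is 56 mm above the rack's origin.
- clutch_axle_mid (a point): Dark 10 mm axle, 120 mm long, 0.18 kg, with three thick discs 37 mm across in the middle (25 mm wide together), nuts 30 to 36 mm out at -y, 44 to 50 at +y. Site: its middle, on the axle's line; y along the axle, z up at the start. Grip across the discs. In a saddle this point is 55 mm above the rack's origin; at the start it sits 4 mm off the saddle's middle to -x (a nut on a plate: 3 mm higher).
- bare_axle_mid (a point): Plain dark axle with one nut, 95 mm long, 17 mm thick for the gripper and the slots all along, 0.06 kg. Site: its middle, on the axle's line; y along the axle, z up at the start. Grip across the middle (16 mm). In a saddle this point is 58 mm above the rack's origin, and each end reaches only 6 mm past the outer face of its plate.
- bracket_unit_mid (a point): Cartridge bottom bracket, 0.25 kg: smooth dark cylinder 34 mm across, 58 mm long, 38 mm lip (5 mm wide) at its +y end; bright 17 mm spindle with square ends, 126 mm over all. Site: its middle, on the axle's line; y along the axle, z up at the start. Grip across the cylinder's middle. In a saddle this point is 58 mm above the rack's origin.
- drip_saddle_front_hub: Steel saddle on the drip rack where the front hub lies at the start; fixed, like the other saddles. Two upright plates 46 mm wide, 4 mm thick, 40 mm either side of its middle in x, each with an axle slot 20 mm wide, floor 38 mm above the origin, flared to 42 mm at its mouth (53 mm). Origin: under the middle of its foot; x along the lying axle, y along the row.
- drip_saddle_clutch_axle: Steel saddle on the drip rack where the axle with the discs lies at the start; fixed, like the other saddles. Two upright plates 46 mm wide, 4 mm thick, 40 mm either side of its middle in x, each with an axle slot 20 mm wide, floor 38 mm above the origin, flared to 42 mm at its mouth (53 mm). Origin: under the middle of its foot; x along the lying axle, y along the row.
- drip_saddle_bare_axle: Steel saddle on the drip rack where the plain axle lies at the start; fixed, like the other saddles. Two upright plates 46 mm wide, 4 mm thick, 40 mm either side of its middle in x, each with an axle slot 20 mm wide, floor 38 mm above the origin, flared to 42 mm at its mouth (53 mm). Origin: under the middle of its foot; x along the lying axle, y along the row.
- drip_saddle_bracket_unit: Steel saddle on the drip rack where the cartridge bottom bracket lies at the start; fixed, like the other saddles. Two upright plates 46 mm wide, 4 mm thick, 40 mm either side of its middle in x, each with an axle slot 20 mm wide, floor 38 mm above the origin, flared to 42 mm at its mouth (53 mm). Origin: under the middle of its foot; x along the lying axle, y along the row.
- drip_rack: Rack the parts start on: shallow metal tray, 130 x 282 mm, rim 25 mm high, four saddles in a row at y = +105, +35, -35, -105 mm, 12 mm above its origin; fixed. Origin: centre of its underside, on the table; x away from the robot, y to the left along the row (turned -0.1 to +0.25 rad). Stands left or right of the build rack; which part lies where changes.
- build_rack: Rack the parts go to: plywood board, 124 x 282 x 12 mm, fixed; frame as the drip rack's. Four empty saddles, same shape, at x = 0, y = +105, +35, -35, -105 mm: slot floors 50 mm, mouths 65 mm above its origin. Axles lie along x, an end in each plate's slot, the thick middle between the plates (76 mm free). Saddles are 70 mm apart: open fingers less than 70 mm there.

How it is judged (in metres and radians):
At the end, for the whole second after the job is handed in: Each part lies at rest in that build-rack saddle which has the same place in the row (first to fourth from the left) as its drip-rack saddle: middle within 12 mm of the saddle's middle both ways, both ends down in the slots (-5/+7 mm in height, axle within 0.15 rad of the rack's x axis) (((y of drip_saddle_front_hub in the frame of drip_rack between 0.085 and 0.125 m and y of front_hub_mid in the frame of build_rack between 0.093 and 0.117 m) or (y of drip_saddle_front_hub in the frame of drip_rack between 0.015 and 0.055 m and y of front_hub_mid in the frame of build_rack between 0.023 and 0.047 m) or (y of drip_saddle_front_hub in the frame of drip_rack between -0.055 and -0.015 m and y of front_hub_mid in the frame of build_rack between -0.047 and -0.023 m) or (y of drip_saddle_front_hub in the frame of drip_rack between -0.125 and -0.085 m and y of front_hub_mid in the frame of build_rack between -0.117 and -0.093 m)) and x of front_hub_mid in the frame of build_rack between -0.012 and 0.012 m and z of front_hub_mid in the frame of build_rack between 0.051 and 0.063 m and angle between the y axis of each of front_hub_mid, clutch_axle_mid, bare_axle_mid, bracket_unit_mid and the x axis of build_rack, either way round below 0.15 rad and linear speed of each of front_hub, clutch_axle, bare_axle, bracket_unit below 0.02 m/s and angular speed of each of front_hub, clutch_axle, bare_axle, bracket_unit below 0.2 rad/s and ((y of drip_saddle_clutch_axle in the frame of drip_rack between 0.085 and 0.125 m and y of clutch_axle_mid in the frame of build_rack between 0.093 and 0.117 m) or (y of drip_saddle_clutch_axle in the frame of drip_rack between 0.015 and 0.055 m and y of clutch_axle_mid in the frame of build_rack between 0.023 and 0.047 m) or (y of drip_saddle_clutch_axle in the frame of drip_rack between -0.055 and -0.015 m and y of clutch_axle_mid in the frame of build_rack between -0.047 and -0.023 m) or (y of drip_saddle_clutch_axle in the frame of drip_rack between -0.125 and -0.085 m and y of clutch_axle_mid in the frame of build_rack between -0.117 and -0.093 m)) and x of clutch_axle_mid in the frame of build_rack between -0.012 and 0.012 m and z of clutch_axle_mid in the frame of build_rack between 0.05 and 0.062 m and ((y of drip_saddle_bare_axle in the frame of drip_rack between 0.085 and 0.125 m and y of bare_axle_mid in the frame of build_rack between 0.093 and 0.117 m) or (y of drip_saddle_bare_axle in the frame of drip_rack between 0.015 and 0.055 m and y of bare_axle_mid in the frame of build_rack between 0.023 and 0.047 m) or (y of drip_saddle_bare_axle in the frame of drip_rack between -0.055 and -0.015 m and y of bare_axle_mid in the frame of build_rack between -0.047 and -0.023 m) or (y of drip_saddle_bare_axle in the frame of drip_rack between -0.125 and -0.085 m and y of bare_axle_mid in the frame of build_rack between -0.117 and -0.093 m)) and x of bare_axle_mid in the frame of build_rack between -0.012 and 0.012 m and z of bare_axle_mid in the frame of build_rack between 0.0535 and 0.0655 m and ((y of drip_saddle_bracket_unit in the frame of drip_rack between 0.085 and 0.125 m and y of bracket_unit_mid in the frame of build_rack between 0.093 and 0.117 m) or (y of drip_saddle_bracket_unit in the frame of drip_rack between 0.015 and 0.055 m and y of bracket_unit_mid in the frame of build_rack between 0.023 and 0.047 m) or (y of drip_saddle_bracket_unit in the frame of drip_rack between -0.055 and -0.015 m and y of bracket_unit_mid in the frame of build_rack between -0.047 and -0.023 m) or (y of drip_saddle_bracket_unit in the frame of drip_rack between -0.125 and -0.085 m and y of bracket_unit_mid in the frame of build_rack between -0.117 and -0.093 m)) and x of bracket_unit_mid in the frame of build_rack between -0.012 and 0.012 m and z of bracket_unit_mid in the frame of build_rack between 0.0535 and 0.0655 m); the robot touches nothing.
It also fails if it takes over 106 s, if anything falls off the work surface, if the arm or the gripper's body presses on something with over 40 N, if the wrist force passes 120 N, or if a joint passes its speed limit or range.

## Robot

A 6-joint arm with a two-finger parallel gripper is mounted at the origin on a cart in front of the work surface, level with it; the furniture and walls round the work are solid. World frame = base frame: x ahead of the robot, y to its left, z up, the work surface at z = 0. Lengths are in mm, angles in degrees, forces in N, time in s.
With the tool pointing down it reaches from about 300 to 850 mm from the base axis. Payload 4.2 kg.
Tool frame: the origin (TCP) lies at the very end of the fingers, on their centre line; the grasp point (between the pads) lies 19 mm behind it; z points along the fingers, x is the direction in which the jaws open and shut, and the axes are right-handed (so a half turn about z gives the same grasp; the last joint's range is limited). The gripper opens to 91 mm and grips with 3 to 60 N. Pads are 32 mm wide; open, the fingers measure 118 mm over their backs; the gripper's body (76 mm by 178 mm) begins 60 mm behind the grasp point.
Start: joints at [-68.468, 18.312, 89.639, -0, 72.044, -1.146], TCP at [221.695, -530.564, 181.476] pointing down, gripper open.
Joint ranges: [-177.97, 177.97], [-48.28, 115.42], [12.27, 149.76], [-77.06, 257.06], [2.81, 150.46], [-146.56, 146.56]. Speed limits (degrees/s): [147.25, 147.25, 180, 180, 180, 180].

## Interface

Orientations are given as [roll, pitch, yaw] about the fixed x, y, z axes, in that order (R = Rz(yaw) Ry(pitch) Rx(roll)).
In Python, from workcell import env gives the robot as it stands.
- The arm moves only by the tool servo_tool, never from a script. Its argument "plan" is a list of rows, each a list of 3 entries, a list of its own where there are three numbers: the turn, a rotation vector about the tool's x, y, z in degrees, then the shift along the tool's x, y, z in mm, then the finger opening in mm, from 0 to 91.2. In form: [[[ax, ay, az], [dx, dy, dz], claw], ...]. A call has exactly 10 rows; each row shifts and turns the pose as measured when the row begins, along the tool's axes as they then stand; what a row does not reach is not made up. A row lasts 1/8 s, in which the tool goes at most 62.5 mm and 10.7 degrees, less where a joint would pass 70% of its speed; a pose out of reach is approached as far as the arm can. A call with a gripper value outside its range is refused whole. The fingers move at their own pace and stop on an object; "squeeze" is the grip in N (left out, the last holds). Time passes only in rows, so rows that do not move let the fingers close, or fill a call up. It gives the time, the measured TCP pose, the force and the opening at its end, in the units of the state.
- env.state(): the state, without advancing time (a new reading comes with each control period).
- env.grab_frame(name): name is "scene" or "side" or "wrist"; returns a dict with "pixels" (480x640x3 uint8, red, green, blue), "intrinsics" (3x3 intrinsics, pixels), "eye" and "attitude" of the camera in the world. Camera axes: x right, y up, looking along -z (the intrinsics and any distortion apply to the point x, -y, -z); pixel columns grow to the right and rows downward; lengths in mm; the calibration is good to about 2 mm. The wrist camera is an equidistant fisheye: a pixel r from the principal point sees the ray r / f radians off the axis. A picture is of the moment at which its call begins. There is no depth.
- env.job_done(): hands the job in, once; it reports no verdict.
The state is a dict: "time_s": time; "qpos": joint angles; "qvel": joint speeds; "effort": joint torques, N m; "ee_pos": TCP position; "ee_rot": TCP orientation; "force": force on the tool from outside, world axes, zero at the start; "torque": the same for the moment, N m; "gripper_width": finger opening in mm.
Only numpy, scipy, OpenCV 4.12 (cv2) and the standard library are available. Lean on these libraries where they do the work, as an engineer would, in place of code of your own. Each camera call takes 0.05 s, during which the arm holds its last target.

## Working session

There is one attempt and no reset: what is moved stays moved. The work goes in short steps, Python scripts to look and compute and a tool call to move; the robot and the scene stay as the last step left them, time stands still between calls to the robot, and variables do not carry over. Pictures are saved under pics/ and viewed, and the job is handed in when it is done.

Besides the shell and the picture viewer there is one more tool, called after "Request:" as name(argument=value, ...), one argument or row to a line, values as JSON. servo_tool: Moves the arm, as the interface text tells. Its arguments: {"type":"object","properties":{"plan":{"type":"array"},"squeeze":{"type":"number"}},"required":["plan"]}

```bash
mkdir -p pics; cat > h.py <<'E'
import numpy as np, cv2
from workcell import env
def shot(n,f):
    d=env.grab_frame(n); cv2.imwrite('pics/'+f+'.png',d['pixels'][:,:,::-1]); np.savez('pics/'+f+'.npz',K=d['intrinsics'],eye=d['eye'],att=d['attitude']); return d
E
python3 - <<'E'
from h import *
for n in ['scene','side','wrist']:
    d=shot(n,n+'0'); print(n,d['intrinsics'],d['eye'],d['attitude'],[k for k in d])
print(env.state())
E
ls
```

```text
scene [[549.63367136   0.         319.59137657]
 [  0.         549.63367136 251.58973841]
 [  0.           0.           1.        ]] [117.89077754 787.30520691 793.41242489] [  49.68994956    0.16625244 -148.00183004] ['pixels', 'intrinsics', 'eye', 'attitude']
side [[437.60398359   0.         317.69443381]
 [  0.         437.60398359 233.98983485]
 [  0.           0.           1.        ]] [533.95033473 700.73244072 636.24403487] [  47.23701608   -0.50502346 -177.50237808] ['pixels', 'intrinsics', 'eye', 'attitude']
wrist [[371.64829954   0.         317.17664519]
 [  0.         371.64829954 236.63091671]
 [  0.           0.           1.        ]] [ 281.04650279 -504.9142741   384.59362434] [-13.55121772   0.16604855 -67.32749448] ['pixels', 'intrinsics', 'eye', 'attitude']
{'time_s': 0.15, 'qpos': array([-6.84672974e+01,  1.83408538e+01,  8.96886595e+01, -5.00145302e-04,
        7.20433385e+01, -1.14620520e+00]), 'qvel': array([-0.06774632, -0.02288224, -0.17879969,  0.02956083,  0.03313868,
       -0.02367555]), 'effort': array([ 9.10721828e-04, -4.12774014e+01, -2.32154542e+01,  7.27446796e-02,
        4.33739007e-02, -1.00256600e-04]), 'ee_pos': array([ 221.54640036, -530.16419799,  180.84869187]), 'ee_rot': array([-1.79999018e+02,  7.28466793e-02, -6.73209371e+01]), 'force': array([-0.1153505 , -1.55176581,  0.07609694]), 'torque': array([-0.01027999, -0.00924569, -0.00978008]), 'gripper_width': 91.13124468377006}
h.py
pics
```

View pics/scene0.png

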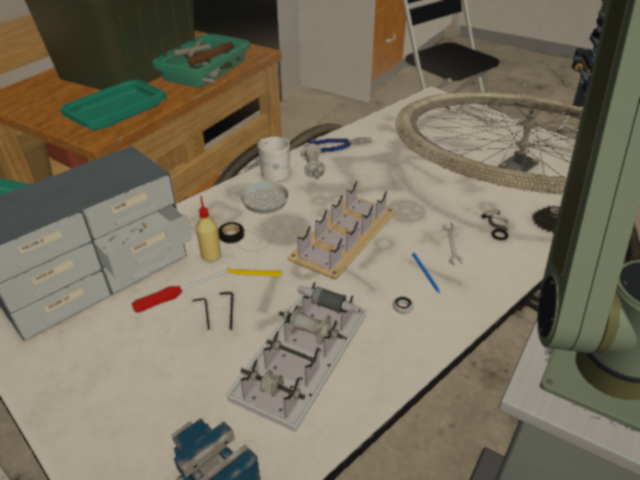

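View pics/side0.png

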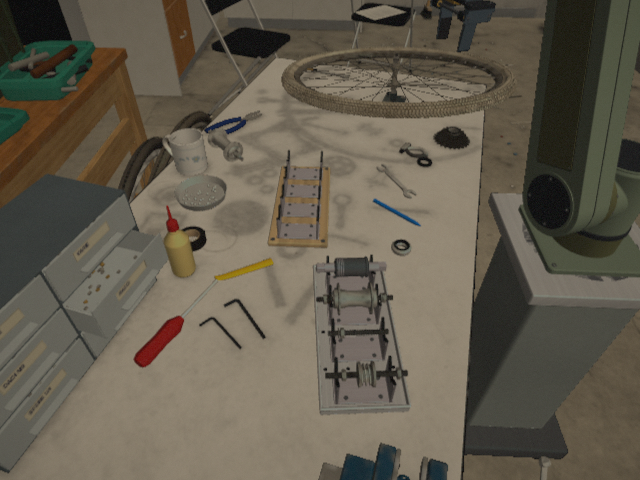

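View pics/wrist0.png

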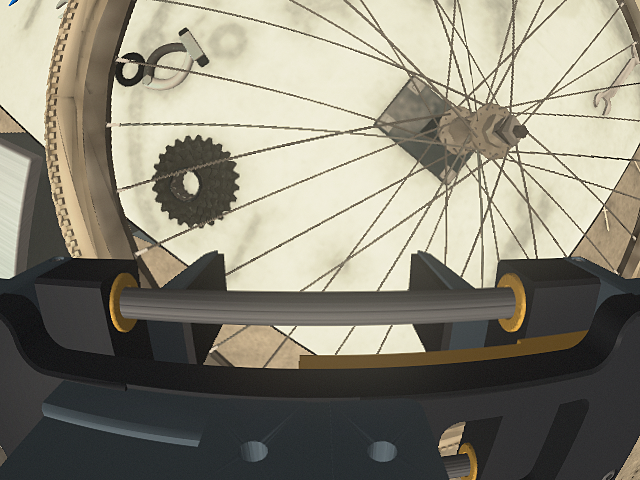

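```bash
python3 - <<'E'
from h import *
def crop(f,x0,y0,x1,y1,s,o):
    im=cv2.imread('pics/'+f+'.png')[y0:y1,x0:x1]
    im=cv2.resize(im,None,fx=s,fy=s,interpolation=cv2.INTER_CUBIC); im=cv2.convertScaleAbs(im,alpha=1.5,beta=10)
    for k in range(0,x1-x0,20): cv2.putText(im,str(x0+k),(k*s,8),0,.3,(0,0,255)); cv2.line(im,(k*s,0),(k*s,4),(0,0,255))
    for k in range(0,y1-y0,20): cv2.putText(im,str(y0+k),(0,k*s),0,.3,(0,0,255)); cv2.line(im,(0,k*s),(4,k*s),(0,0,255))
    cv2.imwrite('pics/'+o+'.png',im)
crop('scene0',225,280,370,430,4,'c1')
crop('scene0',285,175,400,280,5,'c2')
crop('side0',305,250,415,415,3,'c3')
crop('side0',260,145,340,250,5,'c4')
E
```

```text
(no output)
```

View pics/c1.png

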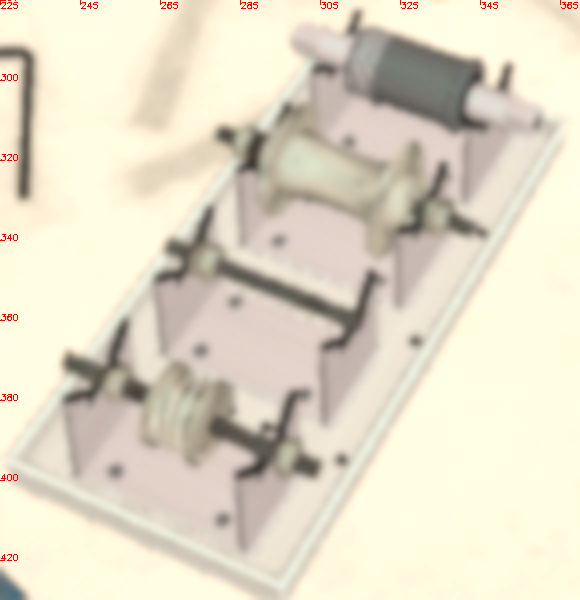

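View pics/c2.png

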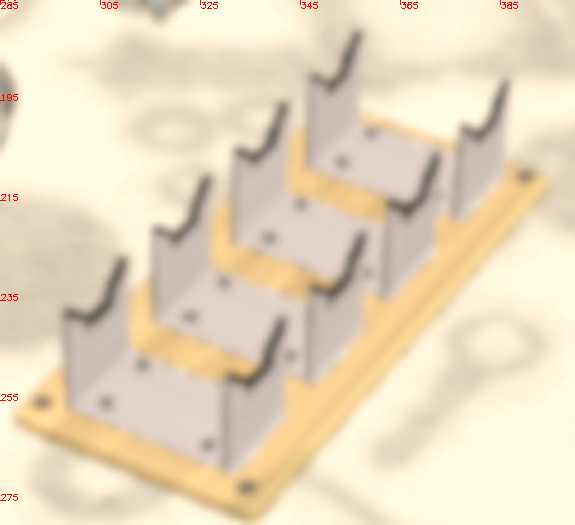

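View pics/c3.png

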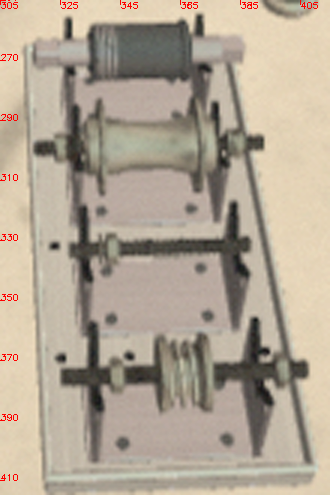

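View pics/c4.png

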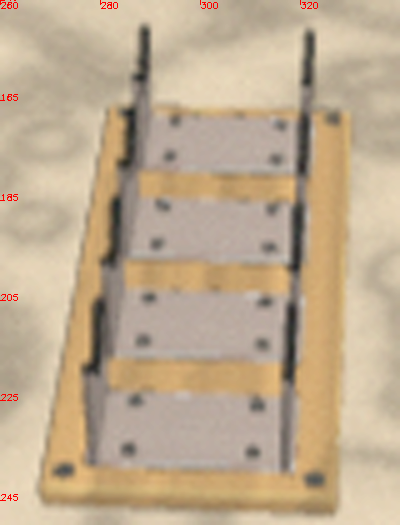

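```bash
cat >> h.py <<'E'
from scipy.spatial.transform import Rotation as Ro
from scipy.optimize import least_squares
class Cam:
    def __init__(s,f):
        d=np.load('pics/'+f+'.npz'); s.K,s.eye=d['K'],d['eye']; s.R=Ro.from_euler('xyz',d['att'],degrees=True).as_matrix(); s.fish=f.startswith('wrist')
    def proj(s,P):
        p=(np.atleast_2d(P)-s.eye)@s.R; p=p*[1,-1,-1]
        if s.fish:
            r=np.hypot(p[:,0],p[:,1]); th=np.arctan2(r,p[:,2]); q=p[:,:2]/r[:,None]*th[:,None]
        else: q=p[:,:2]/p[:,2:]
        return q@s.K[:2,:2].T+s.K[:2,2]
    def ray(s,u,v):
        q=np.linalg.solve(s.K[:2,:2],np.array([u,v])-s.K[:2,2])
        if s.fish:
            r=np.hypot(*q); d=np.array([q[0]/r*np.sin(r),q[1]/r*np.sin(r),np.cos(r)])
        else: d=np.array([*q,1.])
        return s.R@(d*[1,-1,-1])
    def atz(s,u,v,z):
        d=s.ray(u,v); return s.eye+d*(z-s.eye[2])/d[2]
def W(p,L):
    c,s=np.cos(p[2]),np.sin(p[2]); L=np.atleast_2d(L); return np.c_[p[0]+c*L[:,0]-s*L[:,1],p[1]+s*L[:,0]+c*L[:,1],L[:,2]]
def fitrack(obs,p0):
    # obs: list of (cam, [((x,y,z),(u,v))...])
    def f(p): return np.concatenate([(c.proj(W(p,[a for a,_ in o]))-[b for _,b in o]).ravel() for c,o in obs])
    r=least_squares(f,p0,loss='soft_l1'); return r.x,f(r.x)
E
cat > fit0.py <<'E'
from h import *
S,D=Cam('scene0'),Cam('side0')
b=[(S,[((-62,141,12),(335,276.6)),((62,141,12),(288.6,258)),((-62,-141,12),(394.6,211)),
 ((42,128,65),(298,237.6)),((42,128,12),(299,256)),((42,82,65),(310,226.6)),((-42,128,65),(330.4,250)),((-42,128,12),(330.6,268.6)),((-42,82,65),(341.6,238.6)),
 ((42,-82,65),(347,190)),((42,-128,65),(356.6,181.4)),((-42,-82,65),(377,201)),((-42,-128,65),(386.2,191.4)),((-42,-82,12),(376.4,218))]),
 (D,[((62,141,12),(268.4,243)),((-62,141,12),(327.4,244.4)),((62,-141,12),(281.6,166.6)),((-62,-141,12),(330,167.4)),((42,128,65),(278.4,219.4)),((-42,128,65),(317.6,221)),((42,128,12),(278.4,238)),((-42,128,12),(317.4,239))])]
d=[(S,[((-65,141,25),(296.2,424.5)),((65,141,25),(227,394.5)),((-65,-141,25),(366.2,310.5)),((42,128,65),(241.2,380)),((42,128,12),(243.8,399)),((-42,128,65),(284.2,398.8)),((-42,128,12),(285.5,417.5)),((-42,82,65),(301.2,378.2)),((42,82,65),(256.2,360.5)),((-42,-128,65),(352,296.2)),((42,-128,65),(314.5,283))]),
 (D,[((65,141,25),(320.7,407.3)),((-65,141,25),(409,406.7)),((65,-141,25),(314.3,266)),((42,128,12),(336.7,403.3)),((-42,128,12),(391.7,401.7)),((42,82,65),(335.7,357.3)),((42,-128,65),(327.3,256)),((-42,-128,65),(371.3,255))])]
for n,o in (('build',b),('drip',d)):
    p,r=fitrack(o,[500,0 if n=='build' else 300,0.05]); print(n,p.round(3)); print(r.reshape(-1,2).round(1).tolist())
    for c,oo in o:
        q,_=fitrack([(c,oo)],p); print('  single',q.round(3))
E
python3 fit0.py
```

```text
build [ 5.98224e+02 -8.27650e+01  3.00000e-03]
[[1.1, 0.1], [-1.7, -1.6], [0.7, -2.0], [-0.8, -0.4], [-1.1, 0.2], [-1.1, -0.7], [0.9, 0.7], [0.4, 1.2], [0.9, 0.1], [-0.6, -0.3], [-0.8, -0.8], [1.2, -0.6], [0.9, -0.5], [0.3, 0.9], [-1.0, -0.1], [0.4, 0.6], [-0.3, -1.1], [0.4, -0.4], [-2.0, 0.1], [1.0, -0.1], [-0.6, 0.9], [0.9, 1.2]]
  single [ 5.98126e+02 -8.21870e+01  2.00000e-03]
  single [ 5.98241e+02 -8.36020e+01  5.00000e-03]
drip [4.83844e+02 2.64774e+02 8.50000e-02]
[[-0.6, 1.4], [-0.0, -0.3], [0.7, -0.8], [-0.5, -1.1], [-0.1, -0.7], [1.8, 0.2], [1.9, 0.8], [-1.0, -0.8], [-0.3, -1.9], [2.0, -0.9], [-0.3, -1.7], [0.2, 2.4], [1.7, -0.3], [-0.3, -0.2], [-0.8, 1.3], [0.6, 0.9], [-0.7, 0.3], [-0.4, -0.3], [1.3, -0.4]]
  single [4.83591e+02 2.65699e+02 8.80000e-02]
  single [4.83885e+02 2.63825e+02 8.30000e-02]
```

```bash
cat >> h.py <<'E'
def pl(goal,yaw,n,claw,z_first=0,st=None):
    st=env.state() if st is None else st; p=np.array(st['ee_pos']); y=st['ee_rot'][2]; dy=(yaw-y+180)%360-180
    rows=[]; g=np.array(goal,float)
    for k in range(n):
        m=n-k; d=(g-p)/m; a=(dy)/m; dy-=a
        c,s=np.cos(np.radians(y)),np.sin(np.radians(y))
        t=np.round([d[0]*c+d[1]*s,d[0]*s-d[1]*c,-d[2]],1); a=round(a,1)
        p=p+np.array([t[0]*c+t[1]*s,t[0]*s-t[1]*c,-t[2]]); y+=a
        rows.append([[0,0,-a],t.tolist(),claw])
    print(st['time_s'],st['ee_pos'].round(1),st['ee_rot'].round(2),st['force'].round(1),st['gripper_width'])
    for i in range(0,n,10): print(rows[i:i+10])
E
python3 -c "
from h import *
pl([670,-83,240],90,20,60)"
```

```text
0.15 [ 221.5 -530.2  180.8] [-1.800e+02  7.000e-02 -6.732e+01] [-0.1 -1.6  0.1] 91.13124468377006
[[[0, 0, np.float64(-7.9)], [-12.0, -29.3, -3.0], 60], [[0, 0, np.float64(-7.9)], [-7.8, -30.7, -3.0], 60], [[0, 0, np.float64(-7.9)], [-3.6, -31.5, -3.0], 60], [[0, 0, np.float64(-7.9)], [0.8, -31.7, -3.0], 60], [[0, 0, np.float64(-7.9)], [5.2, -31.2, -2.9], 60], [[0, 0, np.float64(-7.9)], [9.4, -30.2, -3.0], 60], [[0, 0, np.float64(-7.9)], [13.5, -28.7, -2.9], 60], [[0, 0, np.float64(-7.9)], [17.3, -26.5, -3.0], 60], [[0, 0, np.float64(-7.9)], [20.7, -23.9, -2.9], 60], [[0, 0, np.float64(-7.9)], [23.8, -20.8, -3.0], 60]]
[[[0, 0, np.float64(-7.9)], [26.5, -17.4, -2.9], 60], [[0, 0, np.float64(-7.9)], [28.6, -13.6, -3.0], 60], [[0, 0, np.float64(-7.9)], [30.2, -9.5, -2.9], 60], [[0, 0, np.float64(-7.9)], [31.2, -5.2, -3.0], 60], [[0, 0, np.float64(-7.9)], [31.7, -0.9, -2.9], 60], [[0, 0, np.float64(-7.9)], [31.5, 3.5, -3.0], 60], [[0, 0, np.float64(-7.9)], [30.7, 7.7, -2.9], 60], [[0, 0, np.float64(-7.9)], [29.3, 11.9, -3.0], 60], [[0, 0, np.float64(-7.9)], [27.5, 15.8, -2.9], 60], [[0, 0, np.float64(-7.9)], [25.0, 19.4, -3.0], 60]]
```

Request:
servo_tool(
  plan=[
    [[0,0,-8],[-12,-29,-8],60],
    [[0,0,-8],[-8,-31,-8],60],
    [[0,0,-8],[-4,-31,-8],60],
    [[0,0,-8],[1,-32,-8],60],
    [[0,0,-8],[5,-31,-8],60],
    [[0,0,-8],[9,-30,-8],60],
    [[0,0,-8],[13.5,-29,-8],60],
    [[0,0,-8],[17,-26.5,-3],60],
    [[0,0,-8],[21,-24,0],60],
    [[0,0,-8],[24,-21,0],60],
  ],
)

```text
time_s: 1.4
ee_pos: [443.0, -292.9, 238.6]
ee_rot: [-179.6, 0.1, 15.1]
force: [0.5, 0.6, 0.5]
gripper_width: 59.7
```

```bash
sed -i 's/a=round(a,1)/a=round(float(a),1)/' h.py; python3 -c "
from h import *
pl([670,-83,240],90,10,60)"
```

```text
1.4 [ 443.  -292.9  238.6] [-1.7957e+02  1.2000e-01  1.5080e+01] [0.5 0.6 0.5] 59.67707883642369
[[[0, 0, -7.5], [27.4, -14.4, -0.1], 60], [[0, 0, -7.5], [29.0, -10.7, -0.1], 60], [[0, 0, -7.5], [30.2, -6.8, -0.1], 60], [[0, 0, -7.5], [30.8, -2.8, -0.2], 60], [[0, 0, -7.5], [30.9, 1.3, -0.1], 60], [[0, 0, -7.5], [30.4, 5.3, -0.2], 60], [[0, 0, -7.5], [29.5, 9.2, -0.1], 60], [[0, 0, -7.5], [28.0, 13.0, -0.2], 60], [[0, 0, -7.5], [26.1, 16.5, -0.1], 60], [[0, 0, -7.5], [23.8, 19.8, -0.2], 60]]
```

Request:
servo_tool(
  plan=[
    [[0,0,-8.3],[30.4,-16,0],60],
    [[0,0,-8.3],[32.3,-11.5,0],60],
    [[0,0,-8.3],[33.7,-6.6,0],60],
    [[0,0,-8.3],[34.3,-1.5,0],60],
    [[0,0,-8.3],[34.1,3.4,0],60],
    [[0,0,-8.3],[33.2,8.3,0],60],
    [[0,0,-8.3],[31.6,13,0],60],
    [[0,0,-8.3],[29.5,17.3,0],60],
    [[0,0,-8.3],[26.6,21.5,0],60],
    [[0,0,0],[0,0,0],60],
  ],
)

```text
time_s: 2.65
ee_pos: [671.6, -69.3, 234.1]
ee_rot: [-179.4, -0.5, 92.5]
force: [-1.0, -0.1, -0.0]
gripper_width: 60.3
```

```bash
python3 -c "
from h import *
d=shot('wrist','wrist1');print(env.state()['ee_pos'],d['eye'],d['attitude'])"
```

```text
[670.78144732 -70.36521477 234.27894472] [607.63170743 -73.60205589 438.64955181] [-12.84239801  -0.56096672  92.47847666]
```

View pics/wrist1.png

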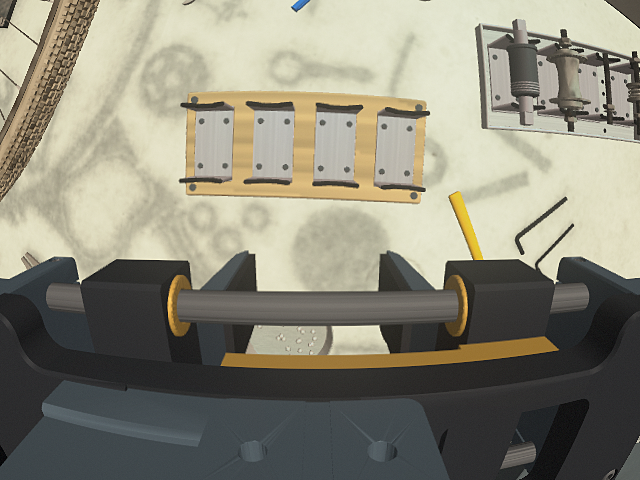

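```bash
python3 - <<'E'
from h import *
im=cv2.imread('pics/wrist1.png')
def crop(x0,y0,x1,y1,s,o):
    c=cv2.resize(im[y0:y1,x0:x1],None,fx=s,fy=s,interpolation=cv2.INTER_CUBIC)
    for k in range(0,x1-x0,20): cv2.putText(c,str(x0+k),(k*s,8),0,.3,(0,0,255)); cv2.line(c,(k*s,0),(k*s,4),(0,0,255))
    for k in range(0,y1-y0,20): cv2.putText(c,str(y0+k),(0,k*s+4),0,.3,(0,0,255)); cv2.line(c,(0,k*s),(4,k*s),(0,0,255))
    cv2.imwrite('pics/'+o+'.png',c)
crop(175,80,440,210,3,'c5'); crop(470,0,640,150,4,'c6')
C=Cam('wrist1')
print(C.proj(W([598.2,-82.8,.003],[(62,141,12),(-62,141,12),(62,-141,12),(-62,-141,12)])).round(1))
E
```

```text
[[422.4 204.1]
 [428.5 100.5]
 [186.7 195.5]
 [188.6  92.2]]
```

View pics/c5.png

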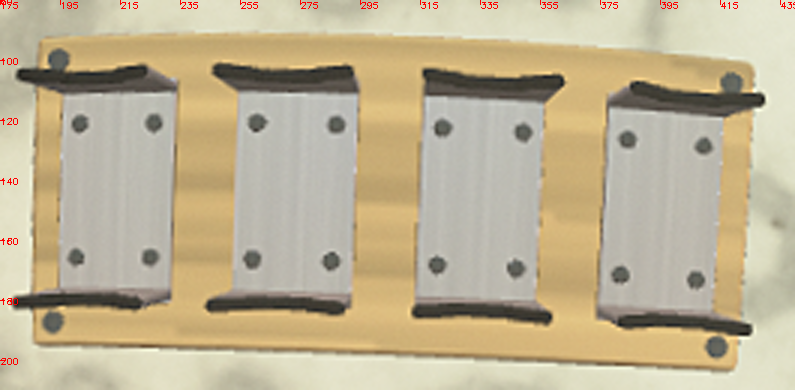

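View pics/c6.png

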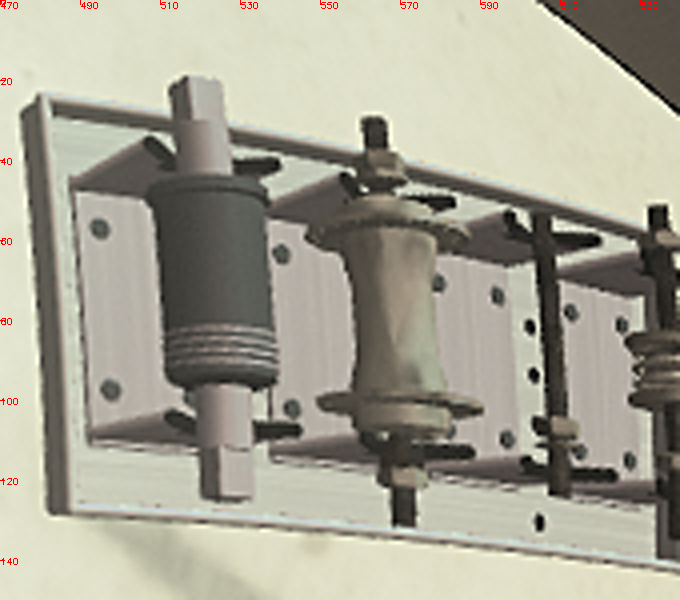

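```bash
cat > fit1.py <<'E'
from fit0 import *
C=Cam('wrist1')
wb=[(C,[((-62,-141,12),(188.3,92.7)),((-62,141,12),(426,101)),((62,-141,12),(186,195)),((62,141,12),(420,203.3)),((-40,-128,65),(181,104.7)),((-40,-82,65),(224.3,103.7)),((-40,128,65),(430,113)),((-40,82,65),(385.7,109.3)),((40,-128,65),(179,180.3)),((40,128,65),(425,189.3))])]
p,r=fitrack(wb,[598,-83,0]);print(p,r.round(1).reshape(-1,2).tolist())
# drip: top-left rim corner, bottom-left rim corner
wd=[(C,[((-65,-141,25),(480,24.5)),((65,-141,25),(483,128)),((40,-128,65),(511.5,103.5)),((-40,-128,65),(507,34.5)),((-40,-82,65),(539.5,40.5)),((40,-82,65),(545.5,107.5)),((40,-58,65),(560.5,109.5)),((-40,-58,65),(555.5,44.5)),((40,12,65),(601,115.5)),((-40,12,65),(596.5,53.5)),((40,58,65),(623,118.5)),((-40,58,65),(619.5,60))])]
p,r=fitrack(wd,[484,265,0.085]);print(p,r.round(1).reshape(-1,2).tolist())
E
python3 fit1.py | tail -2
```

```text
[ 5.98176081e+02 -8.47038336e+01  1.75850716e-03] [[-1.1, -0.6], [1.0, -0.6], [-0.9, 0.4], [0.8, 0.9], [0.3, -0.0], [-0.7, -0.3], [-0.6, 0.1], [0.3, -0.4], [0.8, 0.4], [-0.2, 0.3]]
[4.83660021e+02 2.65368939e+02 8.38865433e-02] [[0.0, -0.6], [4.1, -0.9], [0.5, 0.3], [-0.3, 0.9], [0.0, 0.6], [-0.8, -0.2], [-0.2, -0.3], [-0.2, -0.2], [-0.3, -0.5], [-0.3, 0.4], [0.4, 0.4], [-0.2, 0.2]]
```

```bash
python3 - <<'E'
from h import *
C=Cam('wrist1'); p=np.array([483.7,265.1,.084])
for n,a,b,z in [('bb',(518.8,20),(527,124),58),('hub',(563.5,29.5),(571,131),56),('bare',(605.5,53),(609.5,123.8),58)]:
    for q in (a,b):
        w=C.atz(*q,z)-[p[0],p[1],0]; c,s=np.cos(p[2]),np.sin(p[2]); print(n,(c*w[0]+s*w[1]).round(1),(-s*w[0]+c*w[1]).round(1))
for y in (105,35,-35,-105): print(y,W(p,[(0,y,0)]).round(1),W([598.2,-84.2,.002],[(0,y,0)]).round(1))
pl([478,300,200],94.8,10,60)
E
```

```text
bb -65.3 -103.8
bb 60.8 -103.7
hub -66.1 -33.8
hub 64.0 -34.0
bare -47.3 38.0
bare 48.6 36.1
105 [[474.9 369.7   0. ]] [[598.   20.8   0. ]]
35 [[480.8 300.    0. ]] [[598.1 -49.2   0. ]]
-35 [[486.6 230.2   0. ]] [[ 598.3 -119.2    0. ]]
-105 [[492.5 160.5   0. ]] [[ 598.4 -189.2    0. ]]
2.7 [670.8 -70.4 234.3] [-179.33   -0.46   92.38] [-0.5 -0.1  0.1] 59.84852761386248
[[[0, 0, -0.2], [37.8, -17.7, 3.4], 60], [[0, 0, -0.2], [37.9, -17.6, 3.4], 60], [[0, 0, -0.2], [37.9, -17.5, 3.4], 60], [[0, 0, -0.2], [38.0, -17.3, 3.4], 60], [[0, 0, -0.2], [38.0, -17.2, 3.4], 60], [[0, 0, -0.2], [38.1, -17.1, 3.5], 60], [[0, 0, -0.2], [38.2, -16.9, 3.4], 60], [[0, 0, -0.2], [38.2, -16.8, 3.5], 60], [[0, 0, -0.2], [38.3, -16.6, 3.4], 60], [[0, 0, -0.2], [38.4, -16.5, 3.5], 60]]
```

```bash
cat >> h.py <<'E'
def plw(wps,pr=True):
    st=env.state(); p=np.array(st['ee_pos']); R=Ro.from_euler('xyz',st['ee_rot'],degrees=True); rows=[]
    for goal,yaw,n,claw in wps:
        g=p if goal is None else np.array(goal,float); G=R if yaw is None else Ro.from_euler('xyz',[180,0,yaw],degrees=True)
        for k in range(n):
            m=n-k; t=np.round(R.inv().apply((g-p)/m),1); a=np.round(np.degrees((R.inv()*G).as_rotvec())/m,1)
            p=p+R.apply(t); R=R*Ro.from_rotvec(np.radians(a)); rows.append([(a+0).tolist(),(t+0).tolist(),claw])
    print(st['time_s'],st['ee_pos'].round(1),st['ee_rot'].round(2),st['force'].round(1),round(st['gripper_width'],1))
    for i in range(0,len(rows),10): print(str(rows[i:i+10]).replace('.0,',',').replace('.0]',']'))
E
python3 - <<'E'
from h import *
plw([([490.5,161.3,130],94.8,8,50),(None,94.8,2,50)])
E
```

```text
2.7 [670.8 -70.4 234.3] [-179.33   -0.46   92.38] [-0.5 -0.1  0.1] 59.8
[[[-0.1, -0.1, -0.3], [29.8, -21.2, 13.5], 50], [[-0.1, -0.1, -0.3], [29.9, -21, 13.4], 50], [[-0.1, 0, -0.3], [30, -20.9, 13.4], 50], [[-0.1, -0.1, -0.3], [30.1, -20.7, 13.3], 50], [[-0.1, 0, -0.3], [30.3, -20.6, 13.2], 50], [[-0.1, -0.1, -0.3], [30.4, -20.5, 13.2], 50], [[0, 0, -0.3], [30.5, -20.4, 13.1], 50], [[-0.1, -0.1, -0.3], [30.6, -20.2, 13.1], 50], [[0, 0, 0], [0, 0, 0], 50], [[0, 0, 0], [0, 0, 0], 50]]
```

Request:
servo_tool(
  plan=[
    [[-0.1,-0.1,-0.3],[30,-21,13],50],
    [[-0.1,-0.1,-0.3],[30,-21,13],50],
    [[-0.1,0,-0.3],[30,-21,13],50],
    [[-0.1,-0.1,-0.3],[30,-21,13],50],
    [[-0.1,0,-0.3],[30,-20.6,13],50],
    [[-0.1,-0.1,-0.3],[30.4,-20.5,13],50],
    [[0,0,-0.3],[30.5,-20.4,13],50],
    [[-0.1,-0.1,-0.3],[30.6,-20.2,13],50],
    [[0,0,0],[0,0,0],50],
    [[0,0,0],[0,0,0],50],
  ],
)

```text
time_s: 3.95
ee_pos: [481.1, 157.4, 129.4]
ee_rot: [180.0, 0.3, 93.6]
force: [-0.2, 0.0, -0.7]
gripper_width: 49.7
```

```bash
python3 - <<'E'
from h import *
shot('wrist','wrist2')
plw([([490.5,161.3,39],94.8,6,50),(None,94.8,4,10)])
E
```

```text
4.0 [481.  157.3 129.3] [-179.98    0.32   93.56] [-0.  -0.4  0.7] 49.9
[[[0, 0.1, -0.2], [0.6, 1.6, 15.1], 50], [[0, 0, -0.2], [0.6, 1.6, 15], 50], [[0, 0.1, -0.2], [0.6, 1.7, 15.1], 50], [[0, 0, -0.2], [0.6, 1.6, 15], 50], [[0, 0.1, -0.2], [0.6, 1.7, 15.1], 50], [[0, 0, -0.2], [0.6, 1.6, 15], 50], [[0, 0, 0], [0, 0, 0], 10], [[0, 0, 0], [0, 0, 0], 10], [[0, 0, 0], [0, 0, 0], 10], [[0, 0, 0], [0, 0, 0], 10]]
```

View pics/wrist2.png

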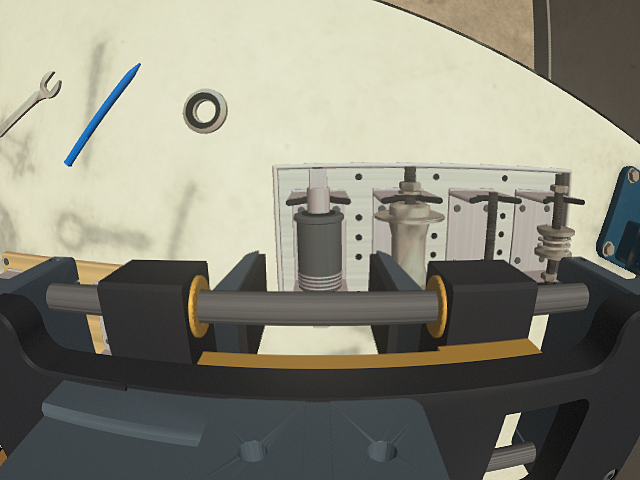

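Request:
servo_tool(
  plan=[
    [[0,0.1,-0.4],[2,5,0],45],
    [[0,0.1,-0.4],[2,5,0],45],
    [[0,0.1,-0.4],[0,0,8],45],
    [[0,0,0],[0,0,12],45],
    [[0,0,0],[0,0,12],45],
    [[0,0,0],[0,0,12],45],
    [[0,0,0],[0,0,4],45],
    [[0,0,0],[0,0,0],45],
    [[0,0,0],[0,0,0],45],
    [[0,0,0],[0,0,0],45],
  ],
)

```text
time_s: 5.25
ee_pos: [493.1, 160.3, 77.9]
ee_rot: [180.0, 0.0, 94.6]
force: [0.6, -0.0, 0.1]
gripper_width: 44.2
```

```bash
python3 - <<'E'
from h import *
shot('wrist','wrist3')
plw([([490.5,161.3,39],94.8,5,45),(None,94.8,5,10)])
E
```

```text
5.3 [493.1 160.3  78. ] [1.7999e+02 2.0000e-02 9.4630e+01] [ 0.3  0.  -1.2] 45.1
[[[0, 0, 0], [0.2, -0.5, 7.8], 45], [[0, 0, 0], [0.2, -0.5, 7.8], 45], [[0, 0, -0.1], [0.3, -0.5, 7.8], 45], [[0, 0, 0], [0.2, -0.5, 7.8], 45], [[0, 0, -0.1], [0.3, -0.5, 7.8], 45], [[0, 0, 0], [0, 0, 0], 10], [[0, 0, 0], [0, 0, 0], 10], [[0, 0, 0], [0, 0, 0], 10], [[0, 0, 0], [0, 0, 0], 10], [[0, 0, 0], [0, 0, 0], 10]]
```

View pics/wrist3.png

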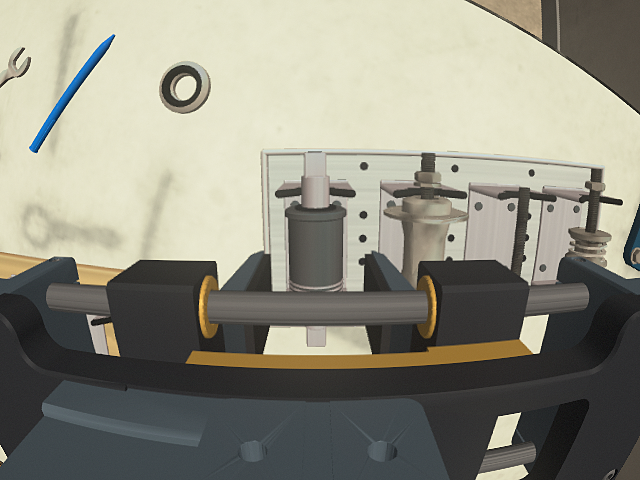

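Request:
servo_tool(
  plan=[
    [[0,0,0],[0.3,-1.2,8],45],
    [[0,0,0],[0.3,-1,8],45],
    [[0,0,0],[0.3,0,8],45],
    [[0,0,0],[0.2,0,8],45],
    [[0,0,0],[0,0,5],45],
    [[0,0,0],[0,0,0],45],
    [[0,0,0],[0,0,0],10],
    [[0,0,0],[0,0,0],10],
    [[0,0,0],[0,0,0],10],
    [[0,0,0],[0,0,0],10],
  ],
  squeeze=30,
)

```text
time_s: 6.55
ee_pos: [491.7, 160.7, 41.6]
ee_rot: [179.8, 0.1, 94.7]
force: [-3.1, -0.4, 10.5]
gripper_width: 10.7
```

```bash
python3 - <<'E'
from h import *
plw([([490.5,161.3,130],94.8,10,10)])
E
```

```text
6.55 [491.7 160.7  41.6] [1.7983e+02 8.0000e-02 9.4670e+01] [-3.1 -0.4 10.5] 10.7
[[[0, 0, 0], [0.1, -0.1, -8.8], 10], [[0, 0, 0], [0, -0.1, -8.8], 10], [[0, 0, 0], [0.1, -0.1, -8.8], 10], [[0, 0, 0], [0, -0.1, -8.9], 10], [[0, 0, 0], [0.1, -0.1, -8.8], 10], [[0, 0, 0], [0, -0.1, -8.9], 10], [[0, 0, 0], [0.1, -0.1, -8.8], 10], [[0.1, 0, 0], [0, -0.1, -8.9], 10], [[0, 0, -0.1], [0.1, -0.1, -8.8], 10], [[0.1, 0.1, 0], [0, -0.1, -8.9], 10]]
```

```bash
python3 - <<'E'
from h import *
shot('wrist','wrist4');shot('side','side4')
im=cv2.imread('pics/side4.png')[240:420,300:420]; cv2.imwrite('pics/c7.png',cv2.resize(im,None,fx=4,fy=3,interpolation=2))
E
```

```text
(no output)
```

View pics/wrist4.png

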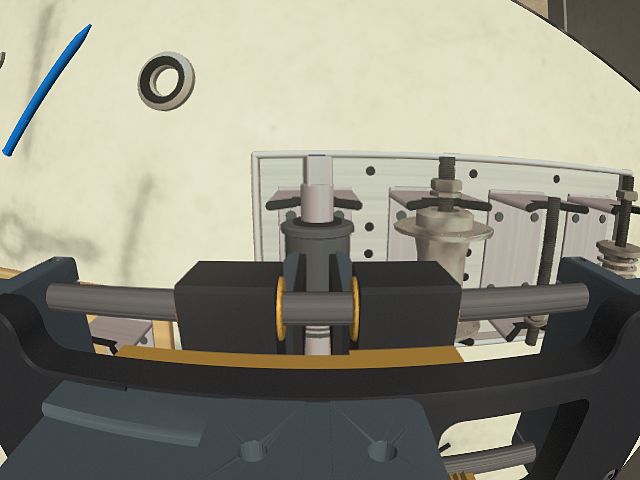

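View pics/side4.png

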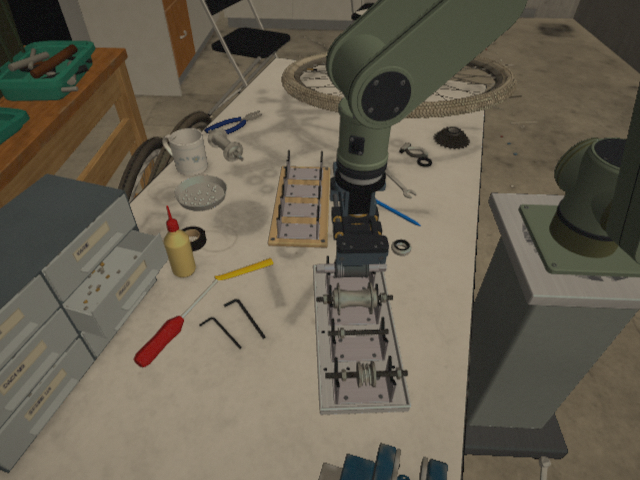

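```bash
python3 - <<'E'
from h import *
C=Cam('wrist4'); p=[483.7,265.6,.084]
print(C.eye, env.state()['ee_pos'])
print(C.proj(W(p,[(-65,-141,25),(-65.3,-105,58),(-65,-35,56),(-40,-128,65),(-40,-82,65),(-31,-124,58),(-31,-86,58)])).round(1))
im=cv2.imread('pics/wrist4.png')[140:370,220:460]; cv2.imwrite('pics/c8.png',cv2.resize(im,None,fx=3,fy=2.6,interpolation=2)[:600])
E
```

```text
[424.93329036 155.86835948 245.29957152] [491.78084587 160.80737405  41.66122269]
[[255.6 153.7]
 [316.1 153. ]
 [449.  156.7]
 [269.6 205.2]
 [362.9 204.9]
 [279.4 220.3]
 [353.2 220.1]]
```

View pics/c8.png

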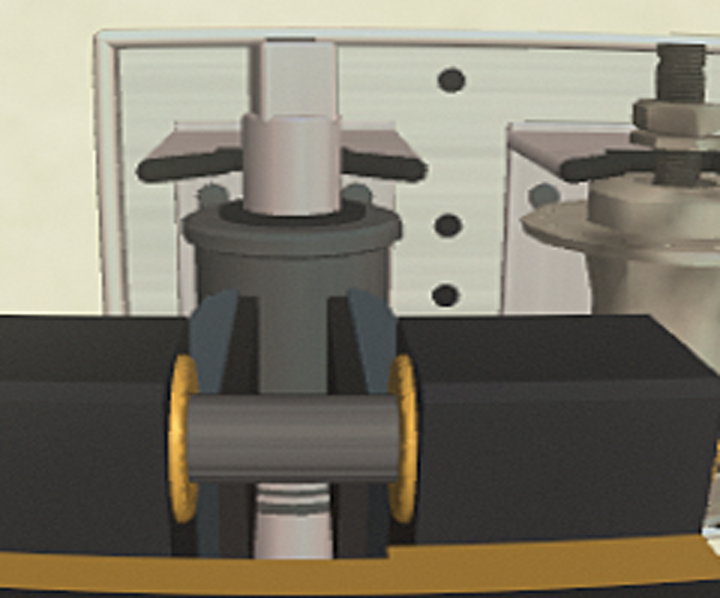

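View pics/c7.png

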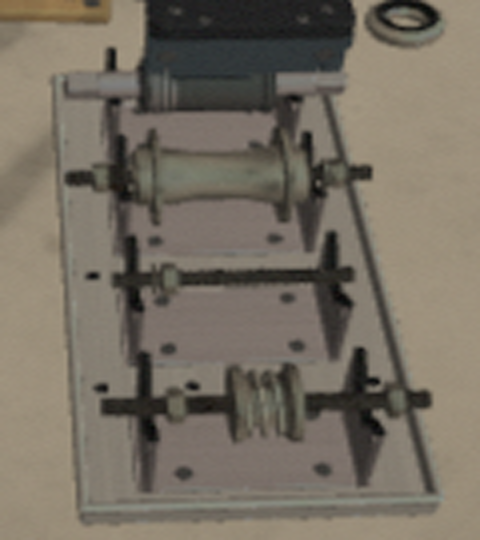

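```bash
python3 - <<'E'
from h import *
for f,pos in (('wrist3',[493.1,160.3,78]),('wrist4',[491.7,160.7,41.6])):
    C=Cam(f); c,s=np.cos(np.radians(94.7)),np.sin(np.radians(94.7))
    w=45.1 if f=='wrist3' else 10.7
    for z in (0,19,36,60,80):
        a=[np.array(pos)+[c*tx+s*ty,s*tx-c*ty,z] for tx in(-w/2,w/2) for ty in (-16,)]
        print(f,z,C.proj(a).round(0).tolist())
E
```

```text
wrist3 0 [[276.0, 239.0], [356.0, 239.0]]
wrist3 19 [[273.0, 248.0], [360.0, 248.0]]
wrist3 36 [[268.0, 258.0], [364.0, 257.0]]
wrist3 60 [[261.0, 274.0], [371.0, 274.0]]
wrist3 80 [[253.0, 292.0], [378.0, 292.0]]
wrist4 0 [[307.0, 239.0], [326.0, 239.0]]
wrist4 19 [[306.0, 248.0], [326.0, 248.0]]
wrist4 36 [[305.0, 258.0], [327.0, 258.0]]
wrist4 60 [[303.0, 275.0], [329.0, 275.0]]
wrist4 80 [[301.0, 293.0], [330.0, 293.0]]
```

```bash
python3 - <<'E'
import cv2
im=cv2.imread('pics/wrist3.png')[220:360,220:420]; cv2.imwrite('pics/c9.png',cv2.resize(im,None,fx=4,fy=4,interpolation=2))
E
```

```text
(no output)
```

View pics/c9.png

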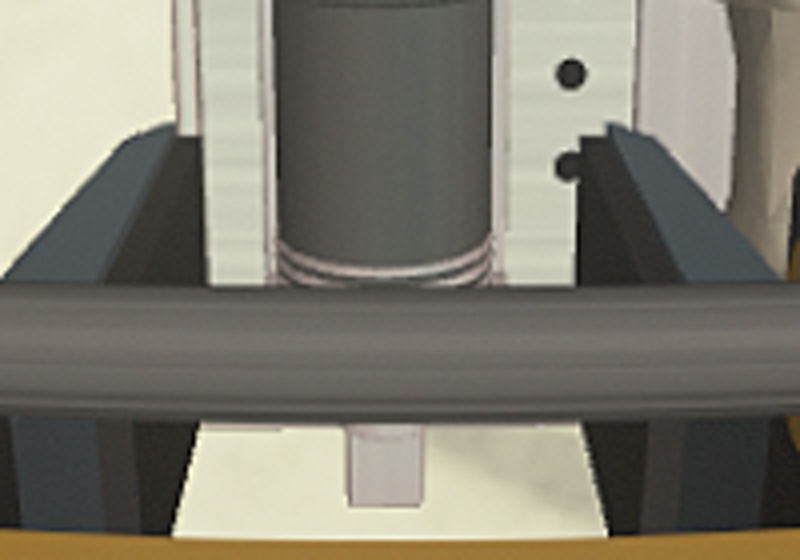

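Request:
servo_tool(
  plan=[
    [[0,0,0],[0,0,-10],45],
    [[0,0,0],[0,0,-10],45],
    [[0,0,0],[0,0,0],45],
    [[0,0,0],[0,0,0],45],
    [[0,0,0],[0.5,0,10],45],
    [[0,0,0],[0,0,10],45],
    [[0,0,0],[0,0,8],45],
    [[0,0,0],[0,0,8],45],
    [[0,0,0],[0,0,0],45],
    [[0,0,0],[0,0,0],45],
  ],
)

```text
time_s: 7.9
ee_pos: [491.0, 161.2, 23.1]
ee_rot: [179.9, 0.1, 94.7]
force: [-0.0, -0.0, -0.4]
gripper_width: 44.7
```

```bash
python3 - <<'E'
from h import *
shot('wrist','wrist5')
plw([([490.5,161.3,18],94.8,5,45),(None,94.8,5,10)])
im=cv2.imread('pics/wrist5.png')[140:370,220:460]; cv2.imwrite('pics/c10.png',cv2.resize(im,None,fx=3,fy=2.6,interpolation=2)[:600])
E
```

```text
7.95 [491.  161.2  23.1] [1.7993e+02 8.0000e-02 9.4670e+01] [ 0.7 -0.6 -0.2] 45.1
[[[0, 0, 0], [0, -0.1, 1], 45], [[0, 0, 0], [0, -0.1, 1], 45], [[0, 0, 0], [0, -0.1, 1], 45], [[0, 0, -0.1], [0.1, -0.1, 1.1], 45], [[0.1, 0.1, 0], [0, -0.1, 1], 45], [[0, 0, 0], [0, 0, 0], 10], [[0, 0, 0], [0, 0, 0], 10], [[0, 0, 0], [0, 0, 0], 10], [[0, 0, 0], [0, 0, 0], 10], [[0, 0, 0], [0, 0, 0], 10]]
```

View pics/c10.png

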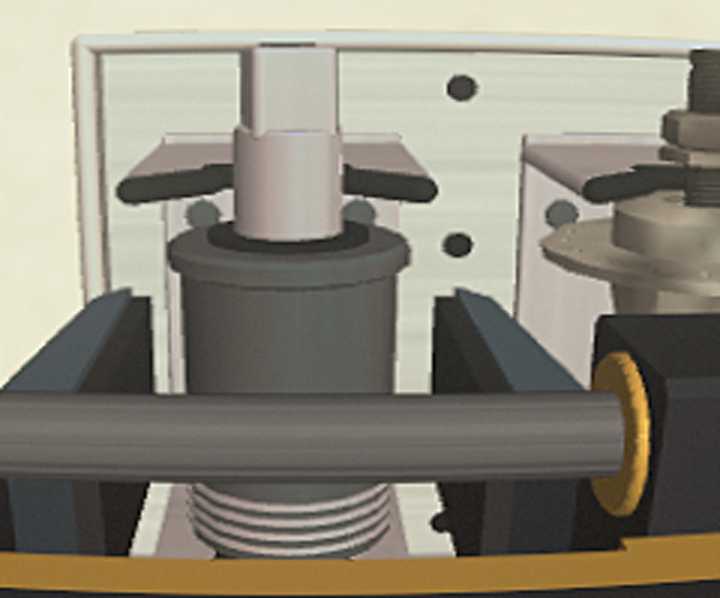

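Request:
servo_tool(
  plan=[
    [[0,0,0],[0,-0.3,5],45],
    [[0,0,0],[0,-0.3,5],45],
    [[0,0,0],[0,0,1],45],
    [[0,0,0],[0,0,0],10],
    [[0,0,0],[0,0,0],10],
    [[0,0,0],[0,0,0],10],
    [[0,0,0],[0,0,0],10],
    [[0,0,0],[0,0,-1],10],
    [[0,0,0],[0,0,-6],10],
    [[0,0,0],[0,0,-8],10],
  ],
)

```text
time_s: 9.2
ee_pos: [489.7, 160.9, 26.8]
ee_rot: [-180.0, 0.1, 94.7]
force: [0.3, -0.7, -1.6]
gripper_width: 33.6
```

```bash
python3 - <<'E'
from h import *
plw([([490.5,161.3,120],94.8,5,10),([598.3,-189.2,110],90.1,12,10),(None,None,3,10)])
E
```

```text
9.2 [489.7 160.9  26.8] [-1.7999e+02  1.0000e-01  9.4670e+01] [ 0.3 -0.7 -1.6] 33.6
[[[0, 0, 0], [0, 0.2, -18.6], 10], [[0, 0, 0], [0, 0.2, -18.6], 10], [[0, 0, 0], [0.1, 0.1, -18.7], 10], [[0, 0.1, -0.1], [0, 0.2, -18.6], 10], [[0, 0, 0], [0.1, 0.1, -18.7], 10], [[0, 0, 0.4], [-29.9, 6.5, 0.8], 10], [[0, 0, 0.4], [-29.8, 6.7, 0.8], 10], [[0, 0, 0.4], [-29.8, 6.9, 0.8], 10], [[0, 0, 0.4], [-29.7, 7.2, 0.8], 10], [[0, 0, 0.4], [-29.6, 7.4, 0.9], 10]]
[[[0, 0, 0.4], [-29.6, 7.6, 0.8], 10], [[0, 0, 0.4], [-29.6, 7.8, 0.9], 10], [[0, 0, 0.4], [-29.5, 8, 0.8], 10], [[0, 0, 0.4], [-29.4, 8.2, 0.9], 10], [[0, 0, 0.4], [-29.4, 8.4, 0.8], 10], [[0, 0, 0.3], [-29.3, 8.5, 0.9], 10], [[0, 0, 0.4], [-29.3, 8.7, 0.8], 10], [[0, 0, 0], [0, 0, 0], 10], [[0, 0, 0], [0, 0, 0], 10], [[0, 0, 0], [0, 0, 0], 10]]
```

Request:
servo_tool(
  plan=[
    [[0,0,0],[0,0,-19],10],
    [[0,0,0],[0,0,-19],10],
    [[0,0,0],[0,0,-19],10],
    [[0,0,0],[0,0,-19],10],
    [[0,0,0.4],[-30,6.5,0],10],
    [[0,0,0.4],[-30,7,0],10],
    [[0,0,0.4],[-30,7,0],10],
    [[0,0,0.4],[-30,7,0],10],
    [[0,0,0.4],[-30,7.5,0],10],
    [[0,0,0.4],[-30,7.5,0],10],
  ],
)

```text
time_s: 10.45
ee_pos: [545.7, -17.8, 112.3]
ee_rot: [179.6, -0.1, 92.4]
force: [-0.2, 1.0, -2.4]
gripper_width: 33.3
```

```bash
python3 - <<'E'
from h import *
plw([([598.3,-189.2,100],90.1,7,10),(None,None,3,10)])
E
```

```text
10.45 [545.7 -17.8 112.3] [ 1.7957e+02 -7.0000e-02  9.2440e+01] [-0.2  1.  -2.4] 33.3
[[[0.1, 0, 0.3], [-24.8, 6.5, 1.8], 10], [[0.1, 0, 0.3], [-24.8, 6.6, 1.8], 10], [[0, 0, 0.3], [-24.7, 6.7, 1.7], 10], [[0.1, 0, 0.4], [-24.7, 6.8, 1.8], 10], [[0, 0, 0.3], [-24.6, 7, 1.7], 10], [[0.1, 0, 0.4], [-24.6, 7.2, 1.8], 10], [[0, -0.1, 0.3], [-24.5, 7.3, 1.7], 10], [[0, 0, 0], [0, 0, 0], 10], [[0, 0, 0], [0, 0, 0], 10], [[0, 0, 0], [0, 0, 0], 10]]
```

Request:
servo_tool(
  plan=[
    [[0.1,0,0.3],[-25,6.5,1],10],
    [[0.1,0,0.3],[-25,6.5,2],10],
    [[0,0,0.3],[-25,7,2],10],
    [[0.1,0,0.4],[-25,7,2],10],
    [[0,0,0.3],[-24.6,7,2],10],
    [[0.1,0,0.4],[-24.6,7,2],10],
    [[0,-0.1,0.3],[-24.5,7,2],10],
    [[0,0,0],[0,0,0],10],
    [[0,0,0],[0,0,0],10],
    [[0,0,0],[0,0,0],10],
  ],
)

```text
time_s: 11.7
ee_pos: [599.9, -197.9, 102.1]
ee_rot: [179.9, -0.1, 89.9]
force: [1.1, 0.2, -2.9]
gripper_width: 33.5
```

```bash
python3 - <<'E'
from h import *
shot('wrist','wrist6');shot('scene','scene6')
plw([([598.3,-189.2,50],90.1,7,10),(None,None,3,10)])
E
```

```text
11.8 [ 599.9 -197.8  102.1] [ 1.7985e+02 -6.0000e-02  8.9890e+01] [-0.   0.6 -2.2] 33.2
[[[0, 0, 0], [1.2, -0.3, 7.4], 10], [[0, 0, 0], [1.2, -0.2, 7.5], 10], [[0, 0, 0], [1.2, -0.3, 7.4], 10], [[0, 0, -0.1], [1.2, -0.2, 7.5], 10], [[0.1, 0, 0], [1.2, -0.3, 7.4], 10], [[0, 0, -0.1], [1.3, -0.2, 7.5], 10], [[0.1, -0.1, 0], [1.2, -0.2, 7.4], 10], [[0, 0, 0], [0, 0, 0], 10], [[0, 0, 0], [0, 0, 0], 10], [[0, 0, 0], [0, 0, 0], 10]]
```

View pics/wrist6.png

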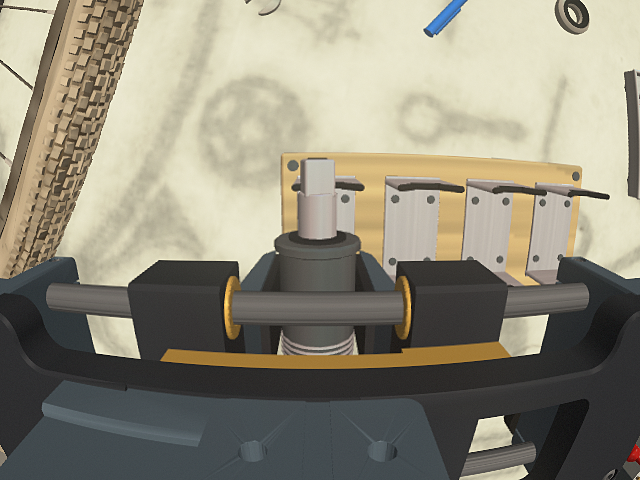

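Request:
servo_tool(
  plan=[
    [[0,0,0],[4.4,-0.8,0],10],
    [[0,0,0],[4.3,-0.8,4],10],
    [[0,0,0],[0.3,0,10],10],
    [[0,0,0],[0,0,10],10],
    [[0,0,0],[0,0,10],10],
    [[0,0,0],[0,0,10],10],
    [[0,0,0],[0,0,10],10],
    [[0,0,0],[0,0,3],10],
    [[0,0,0],[0,0,0],10],
    [[0,0,0],[0,0,0],10],
  ],
)

```text
time_s: 13.05
ee_pos: [597.9, -186.9, 40.4]
ee_rot: [179.9, -0.1, 90.0]
force: [0.0, 0.7, -1.7]
gripper_width: 33.5
```

```bash
python3 - <<'E'
from h import *
shot('wrist','wrist7')
plw([([598.3,-189.2,13],90.1,7,10),(None,None,3,10)])
im=cv2.imread('pics/wrist7.png')[140:370,220:460]; cv2.imwrite('pics/c11.png',cv2.resize(im,None,fx=3,fy=2.6,interpolation=2)[:600])
E
```

```text
13.1 [ 597.9 -187.    40.5] [ 1.7992e+02 -9.0000e-02  8.9960e+01] [ 0.2 -0.4 -2. ] 33.4
[[[0, 0, 0], [-0.3, 0.1, 3.9], 10], [[0, 0, 0], [-0.3, 0, 3.9], 10], [[0, 0, 0], [-0.3, 0.1, 3.9], 10], [[0, 0, 0], [-0.3, 0, 3.9], 10], [[0, 0, 0], [-0.4, 0.1, 4], 10], [[0, 0, -0.1], [-0.3, 0, 3.9], 10], [[0.1, -0.1, 0], [-0.4, 0.1, 4], 10], [[0, 0, 0], [0, 0, 0], 10], [[0, 0, 0], [0, 0, 0], 10], [[0, 0, 0], [0, 0, 0], 10]]
```

View pics/c11.png

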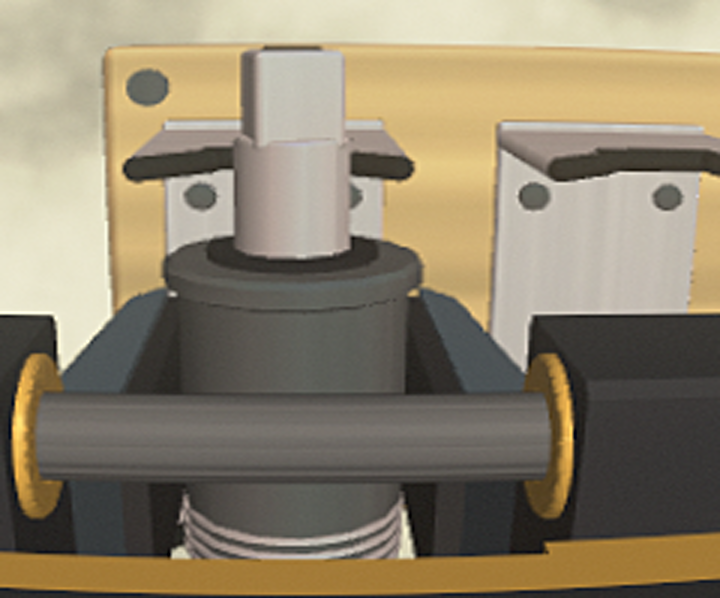

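Request:
servo_tool(
  plan=[
    [[0,0,0],[-1.6,0.2,0],10],
    [[0,0,0],[-1.6,0.2,3],10],
    [[0,0,0],[0,0,5],10],
    [[0,0,0],[0,0,5],10],
    [[0,0,0],[0,0,5],10],
    [[0,0,0],[0,0,3],10],
    [[0,0,0],[0,0,3],10],
    [[0,0,0],[0,0,0],10],
    [[0,0,0],[0,0,0],10],
    [[0,0,0],[0,0,0],10],
  ],
)

```text
time_s: 14.35
ee_pos: [598.8, -190.5, 15.4]
ee_rot: [179.9, -0.1, 90.0]
force: [0.1, 0.8, -2.3]
gripper_width: 33.5
```

```bash
python3 - <<'E'
from h import *
shot('wrist','wrist8')
plw([([598.3,-189.2,13],90.1,7,10),(None,None,3,10)])
im=cv2.imread('pics/wrist8.png')[140:370,220:460]; cv2.imwrite('pics/c12.png',cv2.resize(im,None,fx=3,fy=2.6,interpolation=2)[:600])
E
```

```text
14.4 [ 598.8 -190.5   15.4] [ 1.7985e+02 -7.0000e-02  8.9960e+01] [ 0.4 -0.2 -1.3] 33.6
[[[0, 0, 0], [0.2, -0.1, 0.3], 10], [[0, 0, 0], [0.2, -0.1, 0.3], 10], [[0, 0, 0], [0.2, -0.1, 0.4], 10], [[0, 0, 0], [0.2, -0.1, 0.3], 10], [[0, 0, 0], [0.2, 0, 0.4], 10], [[0.1, 0, -0.1], [0.1, -0.1, 0.3], 10], [[0, -0.1, 0], [0.2, 0, 0.4], 10], [[0, 0, 0], [0, 0, 0], 10], [[0, 0, 0], [0, 0, 0], 10], [[0, 0, 0], [0, 0, 0], 10]]
```

View pics/c12.png

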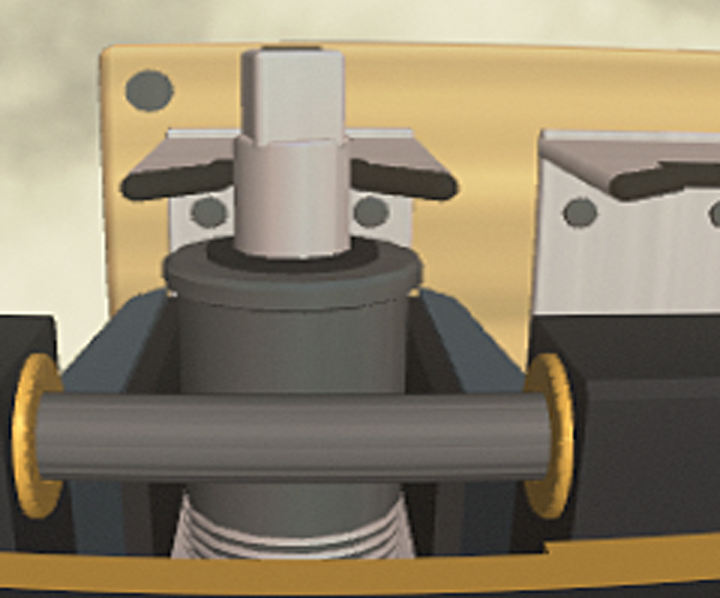

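Request:
servo_tool(
  plan=[
    [[0,0,0],[0,0,2],10],
    [[0,0,0],[0,0,0],46],
    [[0,0,0],[0,0,0],46],
    [[0,0,0],[0,0,0],46],
    [[0,0,0],[0,0,-8],46],
    [[0,0,0],[0,0,-20],46],
    [[0,0,0],[0,0,-25],46],
    [[0,0,0],[0,0,-25],46],
    [[0,0,0],[0,0,-25],46],
    [[0,0,0],[0,0,0],46],
  ],
)

```text
time_s: 15.65
ee_pos: [600.1, -191.2, 123.7]
ee_rot: [179.5, 0.0, 90.0]
force: [0.4, 0.4, 0.1]
gripper_width: 46.0
```

```bash
python3 - <<'E'
from h import *
shot('wrist','wrist9')
plw([([485.8,231.2,100],94.8,14,48),(None,None,6,48)])
E
```

```text
15.7 [ 599.1 -190.8  122.2] [ 1.7968e+02 -1.0000e-02  8.9960e+01] [ 0.1 -0.6 -0.4] 45.8
[[[0, 0, -0.3], [30.1, -8.1, 1.5], 48], [[0, 0, -0.3], [30.2, -8, 1.5], 48], [[0, 0, -0.4], [30.2, -7.8, 1.6], 48], [[0, 0, -0.3], [30.3, -7.6, 1.5], 48], [[0, 0, -0.4], [30.3, -7.4, 1.6], 48], [[0, 0, -0.3], [30.4, -7.2, 1.5], 48], [[0, 0, -0.4], [30.4, -7.1, 1.6], 48], [[0, 0, -0.3], [30.5, -6.9, 1.5], 48], [[0.1, 0, -0.4], [30.5, -6.7, 1.6], 48], [[0, 0, -0.3], [30.5, -6.5, 1.6], 48]]
[[[0.1, 0, -0.4], [30.6, -6.3, 1.5], 48], [[0, 0, -0.3], [30.6, -6.1, 1.6], 48], [[0.1, 0, -0.4], [30.6, -5.9, 1.6], 48], [[0, 0, -0.3], [30.7, -5.7, 1.5], 48], [[0, 0, 0], [0, 0, 0], 48], [[0, 0, 0], [0, 0, 0], 48], [[0, 0, 0], [0, 0, 0], 48], [[0, 0, 0], [0, 0, 0], 48], [[0, 0, 0], [0, 0, 0], 48], [[0, 0, 0], [0, 0, 0], 48]]
```

View pics/wrist9.png

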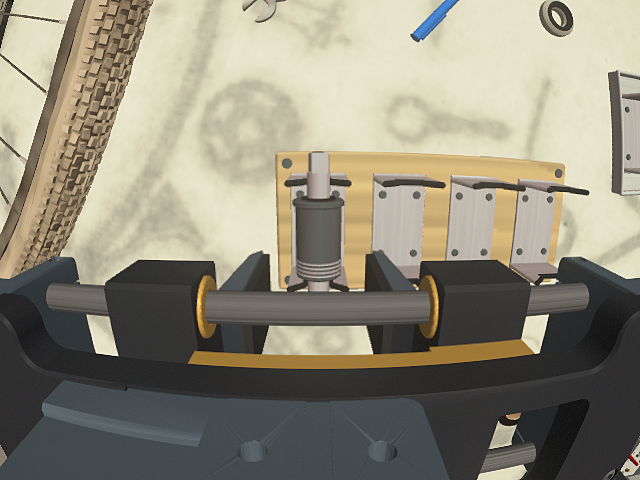

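Request:
servo_tool(
  plan=[
    [[0,0,-0.3],[46,-12,1],46],
    [[0,0,-0.5],[46,-12,1],46],
    [[0,0,-0.6],[46,-12,1],46],
    [[0,0,-0.6],[46,-11,1],46],
    [[0,0,-0.6],[46,-11,1],46],
    [[0,0,-0.6],[46,-11,1],46],
    [[0,0,-0.6],[46,-10,1],46],
    [[0,0,-0.6],[46,-10,1],46],
    [[0,0,-0.6],[46,-10,1],46],
    [[0,0,0],[0,0,0],46],
  ],
)

```text
time_s: 16.95
ee_pos: [474.0, 230.2, 99.4]
ee_rot: [-179.1, 0.0, 95.0]
force: [-0.5, -0.8, -0.1]
gripper_width: 45.7
```

```bash
python3 - <<'E'
from h import *
plw([([485.7,230.8,100],94.8,2,46),([485.7,230.8,50],None,5,48),(None,None,3,48)])
E
```

```text
16.95 [474.  230.2  99.4] [-1.7908e+02  4.0000e-02  9.4970e+01] [-0.5 -0.8 -0.1] 45.7
[[[-0.5, 0, 0.1], [-0.2, 5.8, -0.4], 46], [[-0.4, 0, 0.1], [-0.2, 5.9, -0.3], 46], [[0, 0, 0], [0, 0, 10], 48], [[0, 0, 0], [0, 0, 10], 48], [[0, 0, 0], [0, 0, 10], 48], [[0, 0, 0], [0, 0, 10], 48], [[0, 0, 0], [0, 0, 10], 48], [[0, 0, 0], [0, 0, 0], 48], [[0, 0, 0], [0, 0, 0], 48], [[0, 0, 0], [0, 0, 0], 48]]
```

Request:
servo_tool(
  plan=[
    [[-0.5,0,0.1],[0,6,0],45],
    [[-0.4,0,0.1],[0,6,0],45],
    [[0,0,0],[0,0,10],45],
    [[0,0,0],[0,0,10],45],
    [[0,0,0],[0,0,10],45],
    [[0,0,0],[0,0,8],45],
    [[0,0,0],[0,0,0],45],
    [[0,0,0],[0,0,0],45],
    [[0,0,0],[0,0,0],45],
    [[0,0,0],[0,0,0],45],
  ],
)

```text
time_s: 18.2
ee_pos: [486.8, 227.2, 56.8]
ee_rot: [-179.9, 0.2, 94.5]
force: [-0.5, -0.1, 0.1]
gripper_width: 44.6
```

```bash
python3 - <<'E'
from h import *
shot('wrist','wrist10')
plw([([485.7,230.8,10],94.8,5,46)])
E
```

```text
18.25 [486.8 227.2  56.8] [-179.86    0.18   94.51] [0.  0.1 0.5] 44.8
[[[0, 0, -0.1], [0.8, -0.1, 9.4], 46], [[0, 0, 0], [0.7, -0.2, 9.3], 46], [[0, 0.1, -0.1], [0.8, -0.1, 9.4], 46], [[-0.1, 0, 0], [0.7, -0.2, 9.4], 46], [[0, 0.1, -0.1], [0.8, -0.1, 9.3], 46]]
```

View pics/wrist10.png

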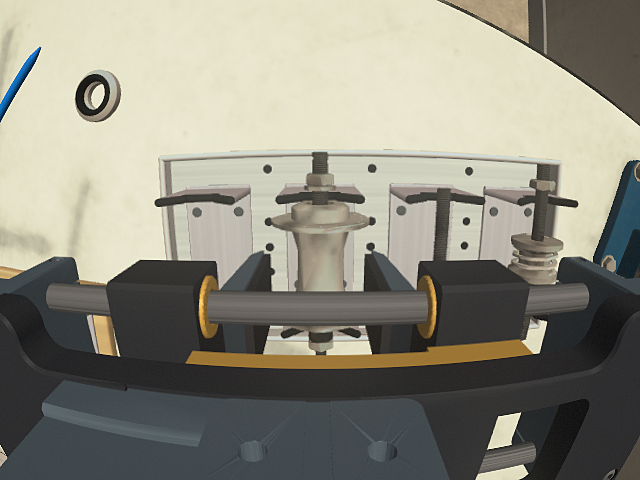

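Request:
servo_tool(
  plan=[
    [[0,0,-0.1],[1.2,-0.4,0],45],
    [[0,0,-0.1],[1.2,-0.4,8],45],
    [[0,0,0],[0,0,10],45],
    [[0,0,0],[0,0,10],45],
    [[0,0,0],[0,0,10],45],
    [[0,0,0],[0,0,4],45],
    [[0,0,0],[0,0,0],10],
    [[0,0,0],[0,0,0],10],
    [[0,0,0],[0,0,0],10],
    [[0,0,0],[0,0,0],10],
  ],
)

```text
time_s: 19.5
ee_pos: [485.3, 229.4, 11.4]
ee_rot: [-179.8, 0.2, 94.7]
force: [-0.1, -0.2, -1.9]
gripper_width: 24.2
```

```bash
python3 - <<'E'
from h import *
shot('wrist','wrist11')
plw([([485.7,230.8,10],94.8,1,46)])
im=cv2.imread('pics/wrist11.png')[140:370,220:460]; cv2.imwrite('pics/c13.png',cv2.resize(im,None,fx=3,fy=2.6,interpolation=2)[:600])
E
```

```text
19.55 [485.3 229.3  11.4] [-179.81    0.2    94.74] [ 0.4  0.3 -2.2] 24.5
[[[-0.2, 0.2, -0.1], [1.4, 0.5, 1.4], 46]]
```

View pics/c13.png

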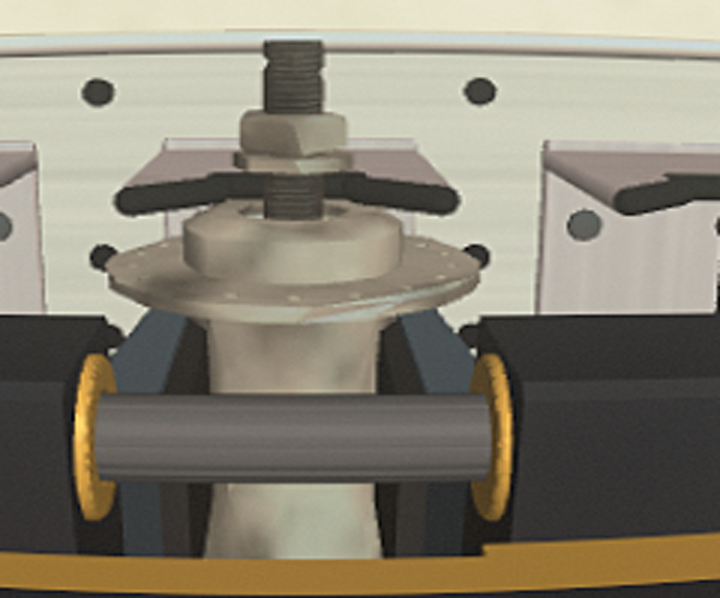

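```bash
python3 - <<'E'
from h import *
plw([([485.7,230.8,98],94.8,5,10),([598.3,-120.5,98],90.1,9,10),(None,None,6,10)])
E
```

```text
19.55 [485.3 229.3  11.4] [-179.81    0.2    94.74] [ 0.4  0.3 -2.2] 24.5
[[[0, 0, 0], [0.2, 0, -17.3], 10], [[0, 0.1, 0], [0.2, 0.1, -17.3], 10], [[-0.1, 0, 0], [0.3, 0, -17.3], 10], [[0, 0.1, 0], [0.3, 0.1, -17.4], 10], [[-0.1, 0, -0.1], [0.2, 0.1, -17.3], 10], [[0, 0, 0.5], [-39.9, 9.2, 0], 10], [[0, 0, 0.5], [-39.9, 9.5, 0], 10], [[0, 0, 0.5], [-39.8, 9.9, 0], 10], [[0, 0, 0.5], [-39.7, 10.2, 0], 10], [[0, 0, 0.5], [-39.6, 10.6, 0], 10]]
[[[0, 0, 0.6], [-39.5, 10.9, 0], 10], [[0, 0, 0.5], [-39.4, 11.3, 0], 10], [[0, 0, 0.6], [-39.3, 11.7, 0], 10], [[0, 0, 0.5], [-39.1, 12, 0], 10], [[0, 0, 0], [0, 0, 0], 10], [[0, 0, 0], [0, 0, 0], 10], [[0, 0, 0], [0, 0, 0], 10], [[0, 0, 0], [0, 0, 0], 10], [[0, 0, 0], [0, 0, 0], 10], [[0, 0, 0], [0, 0, 0], 10]]
```

Request:
servo_tool(
  plan=[
    [[0,0,0],[0,0,-10],10],
    [[0,0.1,0],[0,0,-20],10],
    [[0,0,0],[0,0,-25],10],
    [[0,0.1,0],[0,0,-25],10],
    [[0,0,0.3],[-32,8,-2],10],
    [[0,0,0.4],[-32,8,0],10],
    [[0,0,0.4],[-32,8,0],10],
    [[0,0,0.4],[-32,8,0],10],
    [[0,0,0.4],[-32,8,0],10],
    [[0,0,0.4],[-32,8,0],10],
  ],
)

```text
time_s: 20.8
ee_pos: [546.4, 38.1, 100.0]
ee_rot: [-179.9, -0.1, 92.6]
force: [0.1, 1.3, -3.2]
gripper_width: 24.2
```

```bash
python3 - <<'E'
from h import *
plw([([598.3,-120.5,95],90.1,6,10)])
E
```

```text
20.8 [546.4  38.1 100. ] [-1.7986e+02 -5.0000e-02  9.2620e+01] [ 0.1  1.3 -3.2] 24.2
[[[0, 0, 0.4], [-26.8, 7.4, 0.8], 10], [[0, 0, 0.4], [-26.7, 7.6, 0.8], 10], [[0, 0, 0.4], [-26.7, 7.8, 0.8], 10], [[0, 0, 0.4], [-26.6, 8, 0.8], 10], [[-0.1, 0, 0.5], [-26.6, 8.2, 0.8], 10], [[0, 0, 0.4], [-26.5, 8.5, 0.7], 10]]
```

Request:
servo_tool(
  plan=[
    [[0,0,0.4],[-27,7,0.8],10],
    [[0,0,0.4],[-27,7,0.8],10],
    [[0,0,0.4],[-27,7,0.8],10],
    [[0,0,0.4],[-26.5,7.5,0.8],10],
    [[0,0,0.5],[-26,7.5,0.8],10],
    [[0,0,0.4],[-18,7,0.8],10],
    [[0,0,0],[0,0,5],10],
    [[0,0,0],[0,0,5],10],
    [[0,0,0],[0,0,0],10],
    [[0,0,0],[0,0,0],10],
  ],
)

```text
time_s: 22.05
ee_pos: [592.9, -116.4, 86.1]
ee_rot: [-179.7, -0.2, 89.9]
force: [0.1, -0.6, -3.8]
gripper_width: 24.6
```

```bash
python3 - <<'E'
from h import *
shot('wrist','wrist12')
plw([([598.3,-120.5,42],90.1,6,10)])
E
```

```text
22.1 [ 592.9 -116.5   86.1] [-179.73   -0.2    89.92] [ 0.5 -0.4 -3.4] 24.5
[[[0, 0, 0], [-0.7, 0.9, 7.3], 10], [[-0.1, 0, 0], [-0.7, 0.9, 7.4], 10], [[0, 0, 0], [-0.7, 0.9, 7.3], 10], [[-0.1, -0.1, -0.1], [-0.7, 1, 7.4], 10], [[0, 0, 0], [-0.7, 0.9, 7.3], 10], [[-0.1, -0.1, -0.1], [-0.6, 0.9, 7.4], 10]]
```

View pics/wrist12.png

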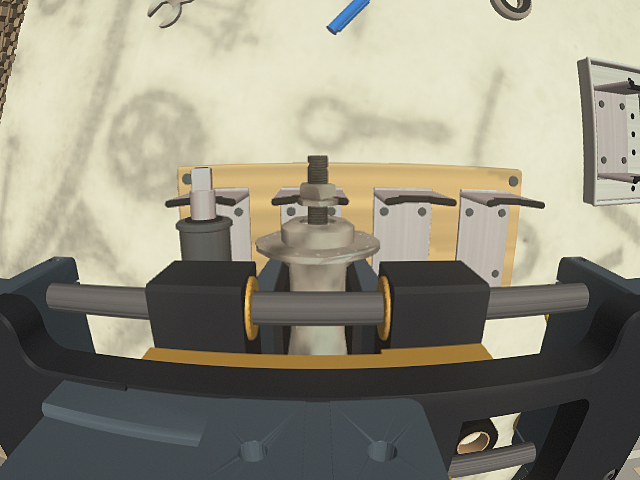

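Request:
servo_tool(
  plan=[
    [[-0.1,0,0],[-2,2.7,0],10],
    [[-0.1,-0.1,0],[-2,2.7,4],10],
    [[0,0,0],[0,0,9],10],
    [[0,-0.1,0],[0,0,10],10],
    [[0,0,0],[0,0,10],10],
    [[0,0,0],[0,0,8],10],
    [[0,0,0],[0,0,5],10],
    [[0,0,0],[0,0,0],10],
    [[0,0,0],[0,0,0],10],
    [[0,0,0],[0,0,0],10],
  ],
)

```text
time_s: 23.35
ee_pos: [598.6, -120.2, 36.7]
ee_rot: [-179.9, 0.0, 90.0]
force: [0.2, -0.7, -2.8]
gripper_width: 24.4
```

```bash
python3 - <<'E'
from h import *
shot('wrist','wrist13')
plw([([598.3,-120.5,13],90.1,6,10)])
im=cv2.imread('pics/wrist13.png')[140:370,220:460]; cv2.imwrite('pics/c14.png',cv2.resize(im,None,fx=3,fy=2.6,interpolation=2)[:600])
E
```

```text
23.4 [ 598.7 -120.3   36.8] [-1.7994e+02  1.0000e-02  8.9950e+01] [ 0.3 -0.4 -3.3] 24.4
[[[0, 0, 0], [0, -0.1, 4], 10], [[0, 0, 0], [0, 0, 4], 10], [[0, 0, 0], [-0.1, -0.1, 3.9], 10], [[0, 0, 0], [0, 0, 4], 10], [[0, 0, -0.1], [-0.1, -0.1, 3.9], 10], [[-0.1, 0, 0], [0, 0, 4], 10]]
```

View pics/c14.png

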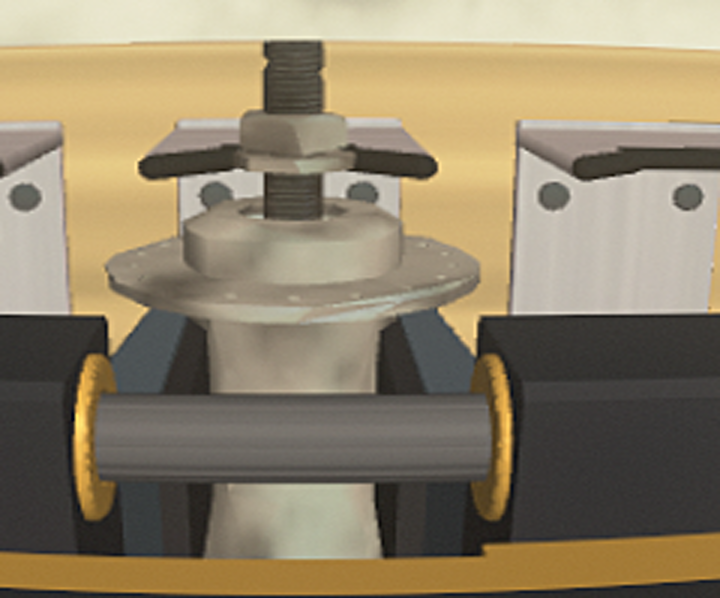

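Request:
servo_tool(
  plan=[
    [[0,0,0],[-0.7,0,5],10],
    [[0,0,0],[0,0,6],10],
    [[0,0,0],[0,0,6],10],
    [[0,0,0],[0,0,4],10],
    [[0,0,0],[0,0,3],10],
    [[0,0,0],[0,0,0],10],
    [[0,0,0],[0,0,0],10],
    [[0,0,0],[0,0,0],45],
    [[0,0,0],[0,0,0],45],
    [[0,0,0],[0,0,0],45],
  ],
)

```text
time_s: 24.65
ee_pos: [600.4, -121.4, 13.0]
ee_rot: [179.8, 0.1, 90.0]
force: [0.2, 0.2, -0.1]
gripper_width: 44.7
```

```bash
python3 - <<'E'
from h import *
shot('wrist','wrist14')
plw([([598.3,-120.5,13],90.1,1,10)])
im=cv2.imread('pics/wrist14.png')[140:370,220:460]; cv2.imwrite('pics/c15.png',cv2.resize(im,None,fx=3,fy=2.6,interpolation=2)[:600])
E
```

```text
24.7 [ 600.4 -121.4   13. ] [1.7982e+02 6.0000e-02 8.9950e+01] [-0.3 -0.5  0.6] 44.7
[[[0.2, 0.1, -0.2], [0.9, -2.1, 0], 10]]
```

View pics/c15.png

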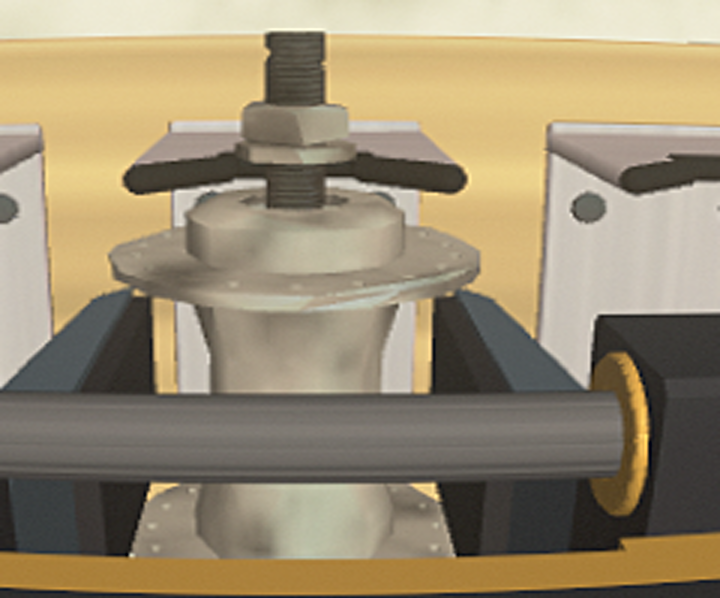

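Request:
servo_tool(
  plan=[
    [[0,0,0],[0,0,-8],45],
    [[0,0,0],[0,0,-18],45],
    [[0,0,0],[0,0,-25],45],
    [[0,0,0],[0,0,-25],45],
    [[0,0,0],[0,0,-15],45],
    [[0,0,-0.4],[35,-9,0],40],
    [[0,0,-0.5],[48,-13,0],35],
    [[0,0,-0.6],[48,-13,0],30],
    [[0,0,-0.6],[48,-13,0],30],
    [[0,0,-0.6],[48,-13,0],30],
  ],
)

```text
time_s: 25.95
ee_pos: [536.0, 107.5, 109.6]
ee_rot: [179.5, 0.1, 92.3]
force: [-0.1, -0.3, 1.0]
gripper_width: 30.3
```

```bash
python3 - <<'E'
from h import *
plw([([481.5,300.2,95],94.8,5,30)])
E
```

```text
25.95 [536.  107.5 109.6] [1.7952e+02 1.2000e-01 9.2340e+01] [-0.1 -0.3  1. ] 30.3
[[[0.1, 0, -0.5], [39, -9.3, 2.8], 30], [[0.1, 0, -0.5], [39, -9, 2.8], 30], [[0.1, 0, -0.5], [39.1, -8.7, 2.8], 30], [[0.1, 0.1, -0.5], [39.2, -8.3, 2.8], 30], [[0.1, 0, -0.5], [39.3, -7.9, 2.9], 30]]
```

Request:
servo_tool(
  plan=[
    [[0.1,0,-0.5],[39,-9,4],30],
    [[0.1,0,-0.5],[39,-9,4],30],
    [[0.1,0,-0.5],[39,-8,4],30],
    [[0.1,0.1,-0.5],[39,-7,4],30],
    [[0.1,0,-0.5],[30,-3,4],30],
    [[0,0,0],[0,0,6],30],
    [[0,0,0],[0,0,0],30],
    [[0,0,0],[0,0,0],30],
    [[0,0,0],[0,0,0],30],
    [[0,0,0],[0,0,0],30],
  ],
)

```text
time_s: 27.2
ee_pos: [486.2, 296.9, 83.8]
ee_rot: [-180.0, 0.1, 95.0]
force: [-1.1, -0.5, -0.4]
gripper_width: 30.0
```

```bash
python3 - <<'E'
from h import *
shot('wrist','wrist15')
plw([([481.5,300.2,60],94.8,5,30)])
E
```

```text
27.25 [486.2 296.9  83.8] [-1.7999e+02  9.0000e-02  9.5050e+01] [ 1.1 -0.4 -0. ] 30.3
[[[0, 0, 0], [0.8, -0.9, 4.8], 30], [[0, 0, 0.1], [0.7, -0.9, 4.7], 30], [[0, 0, 0], [0.8, -0.9, 4.8], 30], [[0, 0, 0.1], [0.7, -0.8, 4.7], 30], [[0, 0.1, 0], [0.8, -0.9, 4.8], 30]]
```

View pics/wrist15.png

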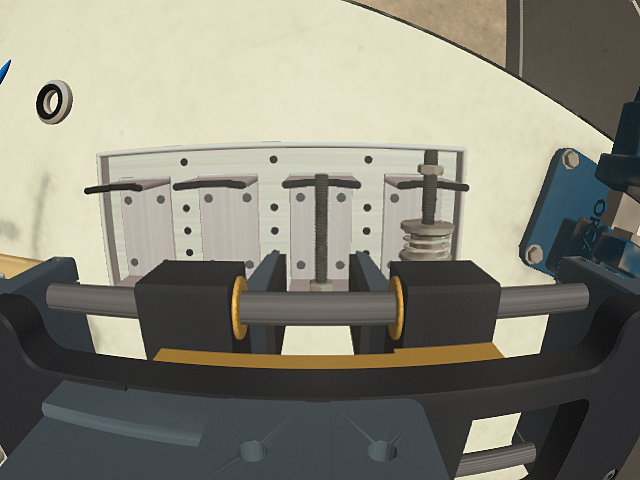

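```bash
python3 - <<'E'
from h import *
im=cv2.imread('pics/wrist15.png')[150:320,250:390]; cv2.imwrite('pics/c16.png',cv2.resize(im,None,fx=4,fy=3.5,interpolation=2))
C=Cam('wrist15'); print(C.atz(321,175,58),C.atz(321,175,66), C.proj(W([483.7,265.1,.084],[(-47,35,66),(-40,12,65),(-40,58,65)])))
E
```

```text
[435.74198211 295.31574657  58.        ] [435.19582593 295.18781761  66.        ] [[322.60514791 173.02038867]
 [284.26096128 184.50271391]
 [360.65213203 184.90505377]]
```

View pics/c16.png

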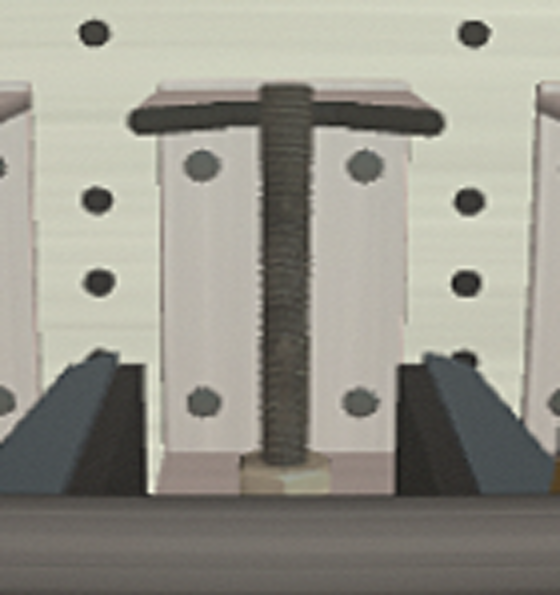

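Request:
servo_tool(
  plan=[
    [[0,0,0.1],[1.9,-2.2,0],30],
    [[0,0,0.1],[1.9,-2.2,4],30],
    [[0,0,0],[0,0,10],30],
    [[0,0,0],[0,0,15],30],
    [[0,0,0],[0,0,15],30],
    [[0,0,0],[0,0,12],30],
    [[0,0,0],[0,0,8],30],
    [[0,0,0],[0,0,0],30],
    [[0,0,0],[0,0,0],30],
    [[0,0,0],[0,0,0],30],
  ],
)

```text
time_s: 28.5
ee_pos: [480.8, 300.0, 14.5]
ee_rot: [-179.9, 0.1, 94.8]
force: [-0.2, -0.4, -0.3]
gripper_width: 29.8
```

```bash
python3 - <<'E'
from h import *
shot('wrist','wrist16')
plw([([481.3,300.2,12],94.8,2,30)])
im=cv2.imread('pics/wrist16.png')[140:370,220:460]; cv2.imwrite('pics/c17.png',cv2.resize(im,None,fx=3,fy=2.6,interpolation=2)[:600])
E
```

```text
28.55 [480.9 300.1  14.6] [-1.7993e+02  1.2000e-01  9.4830e+01] [-0.  -0.5  0.3] 29.8
[[[0, 0.1, 0], [0.1, 0.2, 1.3], 30], [[-0.1, 0, 0], [0, 0.2, 1.3], 30]]
```

View pics/c17.png

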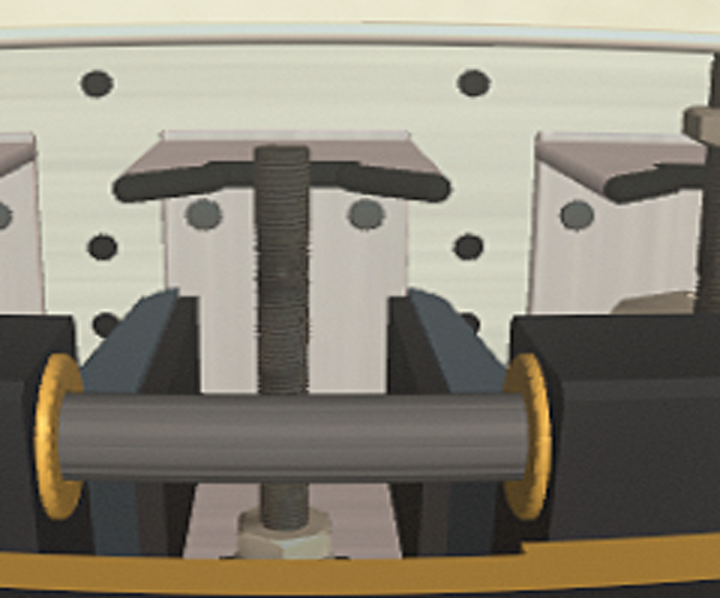

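Request:
servo_tool(
  plan=[
    [[0,0,0],[-1,0.2,1],30],
    [[0,0,0],[0,0,1],30],
    [[0,0,0],[0,0,0],5],
    [[0,0,0],[0,0,0],5],
    [[0,0,0],[0,0,0],5],
    [[0,0,0],[0,0,-4],5],
    [[0,0,0],[0,0,-10],5],
    [[0,0,0],[0,0,-20],5],
    [[0,0,0],[0,0,-25],5],
    [[0,0,0],[0,0,-25],5],
  ],
)

```text
time_s: 29.8
ee_pos: [480.3, 298.7, 99.5]
ee_rot: [-179.8, 0.2, 94.8]
force: [-0.5, -0.0, -1.1]
gripper_width: 16.9
```

```bash
python3 - <<'E'
from h import *
shot('wrist','wrist17')
plw([([598.3,-50.5,85],90.1,10,5)])
im=cv2.imread('pics/wrist17.png')[140:370,220:460]; cv2.imwrite('pics/c18.png',cv2.resize(im,None,fx=3,fy=2.6,interpolation=2)[:600])
E
```

```text
29.85 [482.4 299.9 103.2] [1.7985e+02 1.0000e-02 9.4820e+01] [0.8 1.6 0.9] 17.1
[[[0, 0, 0.5], [-35.9, 8.6, 1.8], 5], [[0, 0, 0.5], [-35.8, 8.9, 1.9], 5], [[0, 0, 0.5], [-35.7, 9.2, 1.8], 5], [[0, 0, 0.5], [-35.7, 9.5, 1.9], 5], [[0, 0, 0.5], [-35.6, 9.9, 1.8], 5], [[0, 0, 0.4], [-35.5, 10.2, 1.9], 5], [[0, 0, 0.5], [-35.4, 10.4, 1.8], 5], [[0, 0, 0.4], [-35.3, 10.7, 1.9], 5], [[0.1, 0, 0.5], [-35.2, 10.9, 1.8], 5], [[0, 0, 0.4], [-35.2, 11.3, 1.8], 5]]
```

View pics/c18.png

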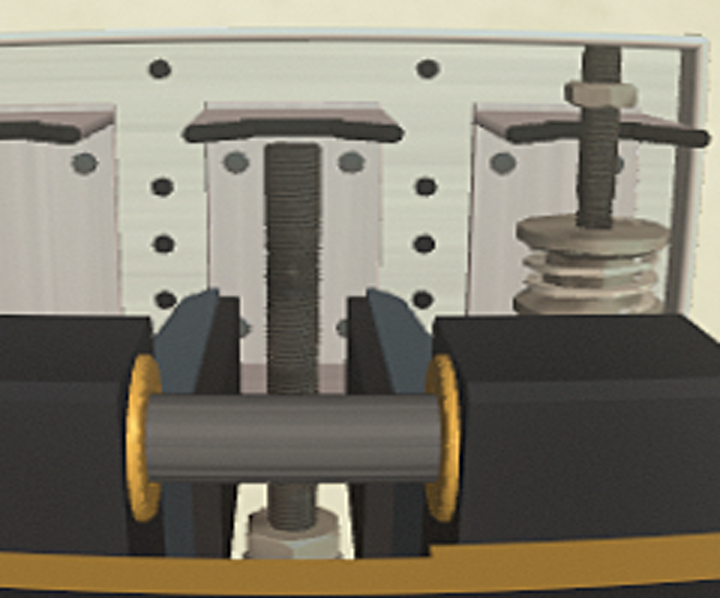

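Request:
servo_tool(
  plan=[
    [[0,0,0.3],[-25,6,1],5],
    [[0,0,0.4],[-36,9,1],5],
    [[0,0,0.5],[-38,9,1],5],
    [[0,0,0.5],[-38,9,1],5],
    [[0,0,0.5],[-38,10,2],5],
    [[0,0,0.5],[-38,10,2],5],
    [[0,0,0.5],[-38,10,2],5],
    [[0,0,0.5],[-38,10,2],5],
    [[0,0,0.5],[-30,11,2],5],
    [[0,0,0.4],[-25,11,2],5],
  ],
)

```text
time_s: 31.1
ee_pos: [598.8, -47.0, 89.0]
ee_rot: [179.4, -0.2, 90.3]
force: [1.0, 0.2, -0.3]
gripper_width: 16.7
```

```bash
python3 - <<'E'
from h import *
plw([([597.6,-50.5,45],90.1,6,5)])
E
```

```text
31.1 [598.8 -47.   89. ] [179.44  -0.19  90.32] [ 1.   0.2 -0.3] 16.7
[[[0.1, 0, 0], [-0.6, -0.3, 7.3], 5], [[0.1, 0, 0], [-0.6, -0.3, 7.3], 5], [[0.1, 0, 0.1], [-0.6, -0.2, 7.3], 5], [[0.1, -0.1, 0], [-0.6, -0.2, 7.4], 5], [[0.1, 0, 0.1], [-0.6, -0.2, 7.3], 5], [[0.1, -0.1, 0], [-0.6, -0.3, 7.4], 5]]
```

Request:
servo_tool(
  plan=[
    [[0.2,0,0],[0,-0.5,0],5],
    [[0.2,0,0.1],[0,-0.5,0],5],
    [[0.1,0,0.1],[0,0,5],5],
    [[0,-0.1,0],[0,0,10],5],
    [[0,0,0],[0,0,10],5],
    [[0,0,0],[0,0,10],5],
    [[0,0,0],[0,0,5],5],
    [[0,0,0],[0,0,0],5],
    [[0,0,0],[0,0,0],5],
    [[0,0,0],[0,0,0],5],
  ],
)

```text
time_s: 32.35
ee_pos: [596.6, -45.2, 45.5]
ee_rot: [-179.9, -0.1, 90.1]
force: [-0.5, -0.0, -0.6]
gripper_width: 16.7
```

```bash
python3 - <<'E'
from h import *
shot('wrist','wrist18')
plw([([597.6,-50.5,13],90.1,6,5)])
im=cv2.imread('pics/wrist18.png')[140:370,220:460]; cv2.imwrite('pics/c19.png',cv2.resize(im,None,fx=3,fy=2.6,interpolation=2)[:600])
E
```

```text
32.4 [596.6 -45.2  45.5] [-1.7992e+02 -1.4000e-01  9.0140e+01] [-0.3 -1.1 -1. ] 17.2
[[[0, 0, 0], [-0.9, 0.2, 5.4], 5], [[0, 0, 0], [-0.9, 0.2, 5.4], 5], [[0, 0, 0], [-0.9, 0.2, 5.4], 5], [[0, 0, 0], [-0.9, 0.1, 5.4], 5], [[0, -0.1, 0], [-0.9, 0.2, 5.4], 5], [[-0.1, 0, 0], [-0.9, 0.1, 5.5], 5]]
```

View pics/c19.png

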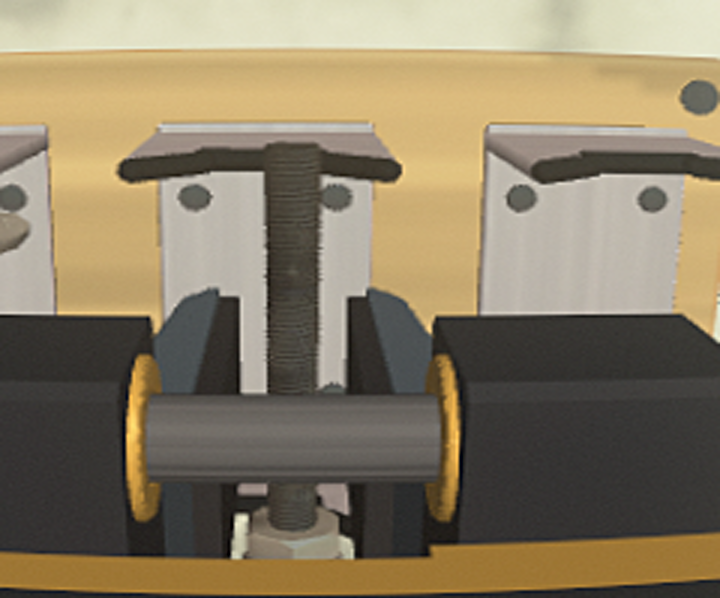

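Request:
servo_tool(
  plan=[
    [[0,0,0],[-2.7,0.4,0],5],
    [[0,0,0],[-2.7,0.4,4],5],
    [[0,0,0],[0,0,6],5],
    [[0,0,0],[0,0,6],5],
    [[0,0,0],[0,0,6],5],
    [[0,0,0],[0,0,3],5],
    [[0,0,0],[0,0,0],5],
    [[0,0,0],[0,0,0],5],
    [[0,0,0],[0,0,0],5],
    [[0,0,0],[0,0,0],5],
  ],
)

```text
time_s: 33.65
ee_pos: [597.7, -51.0, 19.0]
ee_rot: [-180.0, -0.1, 90.1]
force: [-0.3, -0.6, -0.2]
gripper_width: 16.9
```

```bash
python3 - <<'E'
from h import *
shot('wrist','wrist19')
plw([([597.6,-50.5,13],90.1,2,5)])
im=cv2.imread('pics/wrist19.png')[140:370,220:460]; cv2.imwrite('pics/c20.png',cv2.resize(im,None,fx=3,fy=2.6,interpolation=2)[:600])
E
```

```text
33.7 [597.7 -51.   19.1] [-1.7997e+02 -1.4000e-01  9.0140e+01] [ 0.4  0.3 -0.5] 16.9
[[[0, -0.1, 0], [0.2, -0.1, 3], 5], [[0, 0, 0], [0.3, 0, 3.1], 5]]
```

View pics/c20.png

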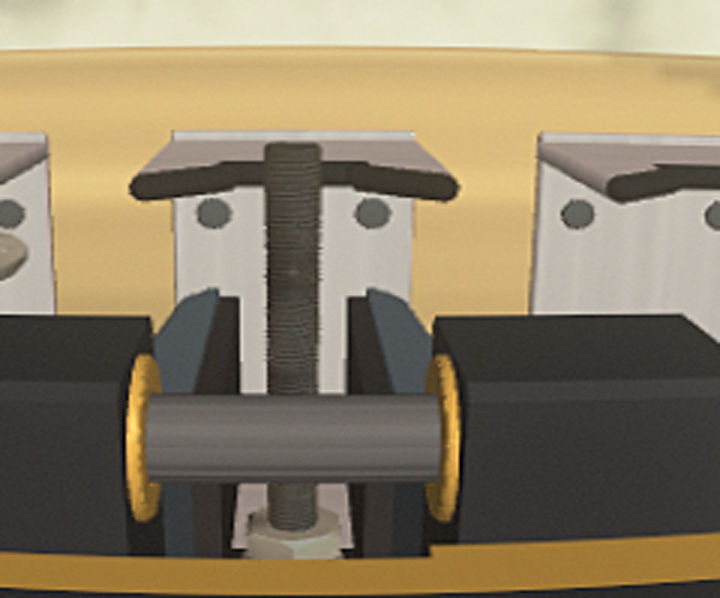

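Request:
servo_tool(
  plan=[
    [[0,0,0],[0.3,0,3],5],
    [[0,0,0],[0,0,3],5],
    [[0,0,0],[0,0,0],5],
    [[0,0,0],[0,0,0],32],
    [[0,0,0],[0,0,0],32],
    [[0,0,0],[0,0,0],32],
    [[0,0,0],[0,0,-8],32],
    [[0,0,0],[0,0,-20],32],
    [[0,0,0],[0,0,-25],32],
    [[0,0,0],[0,0,-25],32],
  ],
)

```text
time_s: 34.95
ee_pos: [596.7, -50.7, 92.3]
ee_rot: [-179.8, -0.2, 90.1]
force: [0.0, -0.2, -0.2]
gripper_width: 31.7
```

```bash
python3 - <<'E'
from h import *
shot('wrist','wrist20')
plw([([471.5,369,100],94.8,10,48)])
im=cv2.imread('pics/wrist20.png')[140:370,220:460]; cv2.imwrite('pics/c21.png',cv2.resize(im,None,fx=3,fy=2.6,interpolation=2)[:600])
E
```

```text
35.0 [599.1 -51.   96.1] [ 1.7983e+02 -1.1000e-01  9.0130e+01] [0.9 0.1 2.3] 31.7
[[[0, 0, -0.5], [42, -12.7, -0.3], 48], [[0, 0, -0.5], [42.1, -12.3, -0.3], 48], [[0, 0, -0.5], [42.3, -11.9, -0.4], 48], [[0, 0, -0.5], [42.4, -11.6, -0.3], 48], [[0, 0, -0.4], [42.4, -11.2, -0.4], 48], [[0, 0, -0.5], [42.5, -10.9, -0.3], 48], [[0, 0, -0.4], [42.6, -10.5, -0.4], 48], [[0.1, 0, -0.5], [42.7, -10.2, -0.3], 48], [[0, -0.1, -0.4], [42.8, -9.8, -0.3], 48], [[0.1, 0, -0.5], [42.9, -9.6, -0.5], 48]]
```

View pics/c21.png

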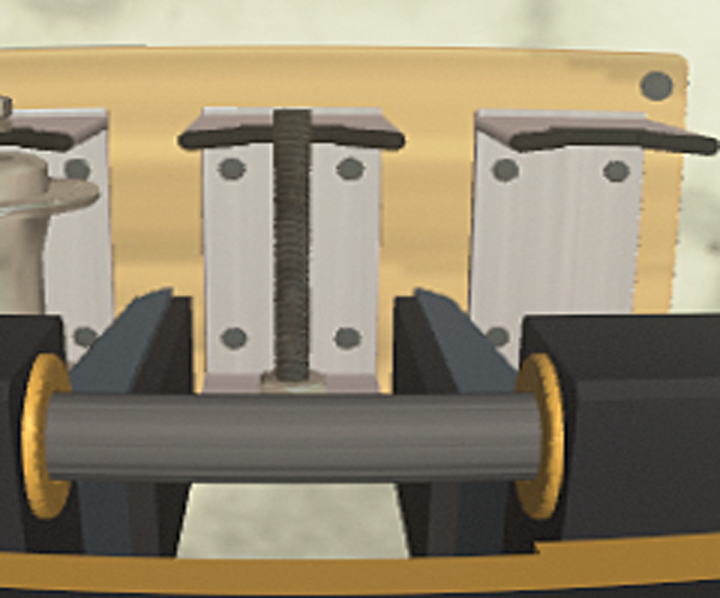

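Request:
servo_tool(
  plan=[
    [[0,0,-0.3],[28,-8,0],46],
    [[0,0,-0.5],[46,-13,0],48],
    [[0,0,-0.5],[46,-13,0],48],
    [[0,0,-0.5],[46,-13,0],48],
    [[0,0,-0.5],[46,-12,0],48],
    [[0,0,-0.5],[46,-12,0],48],
    [[0,0,-0.5],[46,-12,0],48],
    [[0,0,-0.5],[46,-11,0],48],
    [[0,0,-0.5],[40,-9,0],48],
    [[0,0,-0.5],[25,-5,0],48],
  ],
)

```text
time_s: 36.25
ee_pos: [475.3, 370.9, 98.8]
ee_rot: [179.2, -0.1, 94.8]
force: [0.3, 0.2, -0.4]
gripper_width: 48.1
```

```bash
python3 - <<'E'
from h import *
plw([([471,369,85],94.8,2,48)])
E
```

```text
36.25 [475.3 370.9  98.8] [ 1.7923e+02 -1.4000e-01  9.4830e+01] [ 0.3  0.2 -0.4] 48.1
[[[0.4, -0.1, 0], [-0.8, -2.3, 6.9], 48], [[0.4, 0, 0], [-0.8, -2.3, 6.9], 48]]
```

Request:
servo_tool(
  plan=[
    [[0.3,-0.1,0],[-1,-2,0],48],
    [[0.3,0,0],[-2,-2,6],48],
    [[0,0,0],[0,0,6],48],
    [[0,0,0],[0,0,5],48],
    [[0,0,0],[0,0,0],48],
    [[0,0,0],[0,0,0],48],
    [[0,0,0],[0,0,0],48],
    [[0,0,0],[0,0,0],48],
    [[0,0,0],[0,0,0],48],
    [[0,0,0],[0,0,0],48],
  ],
)

```text
time_s: 37.5
ee_pos: [472.0, 365.4, 80.6]
ee_rot: [179.9, 0.0, 94.8]
force: [-0.3, 0.7, 0.4]
gripper_width: 48.0
```

```bash
python3 - <<'E'
from h import *
shot('wrist','wrist21')
plw([([471,369,45],94.8,5,48)])
im=cv2.imread('pics/wrist21.png')[140:370,220:460]; cv2.imwrite('pics/c22.png',cv2.resize(im,None,fx=3,fy=2.6,interpolation=2)[:600])
C=Cam('wrist21'); print(C.proj(W([483.7,265.1,.084],[(-64,105,55),(-51,105,60),(-47,105,60),(-16.5,105,73.5),(8.5,105,73.5),(-40,128,65),(-40,82,65)])).round(1))
E
```

```text
37.55 [472.  365.4  80.6] [1.7986e+02 3.0000e-02 9.4760e+01] [-0.3  0.  -0.5] 48.0
[[[0, 0, 0], [0.7, -0.1, 7.1], 48], [[0, 0, 0], [0.8, -0.2, 7.1], 48], [[0, 0, 0], [0.7, -0.1, 7.1], 48], [[0.1, 0, 0], [0.8, -0.2, 7.1], 48], [[0, 0, 0], [0.7, -0.1, 7.2], 48]]
[[322.9 158.2]
 [323.  179.9]
 [323.  186.4]
 [323.3 240.8]
 [323.1 280.9]
 [361.6 199.1]
 [284.5 199.1]]
```

View pics/c22.png

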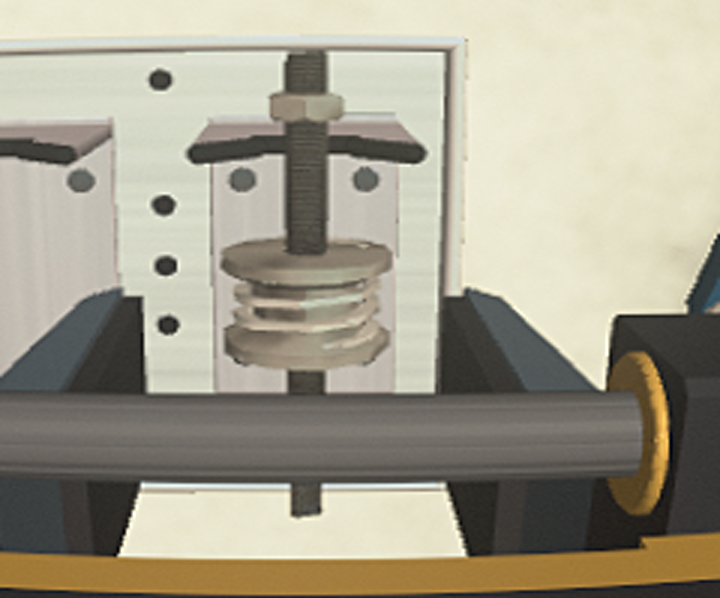

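Request:
servo_tool(
  plan=[
    [[0,0,0],[1.3,-0.8,0],48],
    [[0,0,0],[1.3,-0.8,4],48],
    [[0,0,0],[0,0,10],48],
    [[0,0,0],[0,0,15],48],
    [[0,0,0],[0,0,15],48],
    [[0,0,0],[0,0,12],48],
    [[0,0,0],[0,0,8],48],
    [[0,0,0],[0,0,0],48],
    [[0,0,0],[0,0,0],48],
    [[0,0,0],[0,0,0],48],
  ],
)

```text
time_s: 38.8
ee_pos: [469.7, 367.6, 11.0]
ee_rot: [179.9, 0.1, 94.8]
force: [0.0, -0.2, -1.2]
gripper_width: 47.9
```

```bash
python3 - <<'E'
from h import *
shot('wrist','wrist22')
plw([([470.5,368,12],94.8,2,48)])
im=cv2.imread('pics/wrist22.png')[140:370,220:460]; cv2.imwrite('pics/c23.png',cv2.resize(im,None,fx=3,fy=2.6,interpolation=2)[:600])
E
```

```text
38.85 [469.8 367.7  11.1] [1.7993e+02 8.0000e-02 9.4760e+01] [ 0.5  1.2 -0.2] 48.1
[[[0, 0, 0], [0.1, 0.4, -0.4], 48], [[0.1, 0.1, 0], [0.1, 0.3, -0.4], 48]]
```

View pics/c23.png

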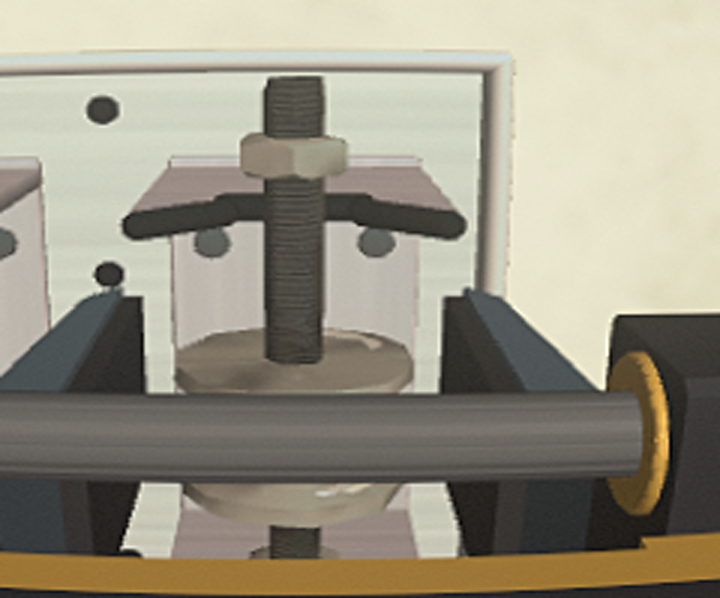

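Request:
servo_tool(
  plan=[
    [[0,0,0],[0,0.3,0],48],
    [[0,0,0],[0,0,0],10],
    [[0,0,0],[0,0,0],10],
    [[0,0,0],[0,0,0],10],
    [[0,0,0],[0,0,0],10],
    [[0,0,0],[0,0,-4],10],
    [[0,0,0],[0,0,-10],10],
    [[0,0,0],[0,0,-20],10],
    [[0,0,0],[0,0,-25],10],
    [[0,0,0],[0,0,-25],10],
  ],
)

```text
time_s: 40.1
ee_pos: [468.5, 366.7, 97.3]
ee_rot: [-179.8, 0.2, 94.8]
force: [0.6, -0.3, -1.8]
gripper_width: 36.8
```

```bash
python3 - <<'E'
from h import *
shot('wrist','wrist23')
plw([([598.3,20,85],90.1,10,10)])
im=cv2.imread('pics/wrist23.png')[140:370,220:460]; cv2.imwrite('pics/c24.png',cv2.resize(im,None,fx=3,fy=2.6,interpolation=2)[:600])
E
```

```text
40.15 [470.5 368.3 101.1] [1.7983e+02 1.0000e-02 9.4770e+01] [2.  0.4 0.9] 36.6
[[[0, 0, 0.5], [-35.8, 9.8, 1.6], 10], [[0, 0, 0.5], [-35.7, 10.2, 1.6], 10], [[0, 0, 0.5], [-35.6, 10.5, 1.7], 10], [[0, 0, 0.5], [-35.5, 10.8, 1.6], 10], [[0, 0, 0.4], [-35.4, 11.1, 1.7], 10], [[0, 0, 0.5], [-35.3, 11.3, 1.6], 10], [[0, 0, 0.4], [-35.2, 11.6, 1.7], 10], [[0.1, 0, 0.5], [-35.1, 11.9, 1.6], 10], [[0, 0, 0.4], [-35, 12.2, 1.6], 10], [[0.1, 0, 0.5], [-35, 12.4, 1.7], 10]]
```

View pics/c24.png

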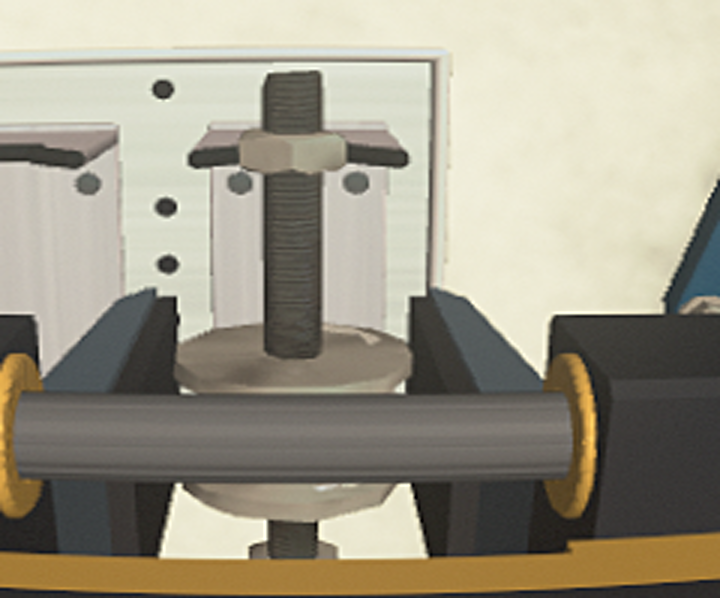

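```bash
python3 - <<'E'
from h import *
C=Cam('wrist23'); 
for z in (145,150):
  w=C.atz(317.5,168,z)-[470.5,368.3,z]; a=np.radians(4.77); print(w, w[0]*np.cos(a)+w[1]*np.sin(a))
# same on bare axle: end -47.5
C=Cam('wrist17')
w=C.atz(317.5,195,152)-[482.4,299.9,152]; print(w[0]*np.cos(a)+w[1]*np.sin(a))
C=Cam('wrist12')
w=C.atz(317.5,155,131)-[592.9,-116.5,131]; print(w)
E
```

```text
[-60.15316127  -5.58744493   0.        ] -60.40945293803473
[-60.39202843  -5.59771811   0.        ] -60.6483470679646
-49.59365037666554
[-63.667919     0.50690896   0.        ]
```

Request:
servo_tool(
  plan=[
    [[0,0,0.3],[-25,7,1],10],
    [[0,0,0.4],[-36,10,1],10],
    [[0,0,0.5],[-38,11,1],10],
    [[0,0,0.5],[-38,11,1],10],
    [[0,0,0.5],[-38,11,2],10],
    [[0,0,0.5],[-38,11,2],10],
    [[0,0,0.5],[-38,11,2],10],
    [[0,0,0.5],[-38,12,2],10],
    [[0,0,0.5],[-32,12,2],10],
    [[0,0,0.4],[-20,12,2],10],
  ],
)

```text
time_s: 41.4
ee_pos: [598.9, 24.8, 86.0]
ee_rot: [179.6, -0.2, 90.2]
force: [1.2, 0.1, -0.9]
gripper_width: 37.1
```

```bash
python3 - <<'E'
from h import *
plw([([598.4,19.2,85],90.1,2,10)])
E
```

```text
41.4 [598.9  24.8  86. ] [179.56  -0.2   90.24] [ 1.2  0.1 -0.9] 37.1
[[[0.2, -0.1, 0.1], [-2.8, -0.2, 0.5], 10], [[0.2, -0.1, 0], [-2.8, -0.3, 0.5], 10]]
```

Request:
servo_tool(
  plan=[
    [[0.2,0,0.1],[-2,0,0],10],
    [[0.2,-0.1,0],[-3,0,0],10],
    [[0,0,0],[0,0,5],10],
    [[0,0,0],[0,0,10],10],
    [[0,0,0],[0,0,10],10],
    [[0,0,0],[0,0,10],10],
    [[0,0,0],[0,0,4],10],
    [[0,0,0],[0,0,0],10],
    [[0,0,0],[0,0,0],10],
    [[0,0,0],[0,0,0],10],
  ],
)

```text
time_s: 42.65
ee_pos: [598.0, 22.3, 43.5]
ee_rot: [-179.9, -0.2, 90.2]
force: [-0.1, 0.1, -1.2]
gripper_width: 37.1
```

```bash
python3 - <<'E'
from h import *
shot('wrist','wrist24')
plw([([598.4,19.2,13],90.1,6,10)])
im=cv2.imread('pics/wrist24.png')[140:370,220:460]; cv2.imwrite('pics/c25.png',cv2.resize(im,None,fx=3,fy=2.6,interpolation=2)[:600])
E
```

```text
42.7 [598.1  22.3  43.5] [-179.9    -0.18   90.24] [-0.4  0.5 -1.8] 36.8
[[[0, 0, 0], [-0.5, 0.1, 5.1], 10], [[0, 0, 0], [-0.5, 0, 5.1], 10], [[0, 0, 0], [-0.5, 0.1, 5.1], 10], [[0, -0.1, 0], [-0.6, 0, 5.1], 10], [[0, 0, 0.1], [-0.5, 0.1, 5], 10], [[-0.1, -0.1, 0], [-0.6, 0.1, 5.1], 10]]
```

View pics/c25.png

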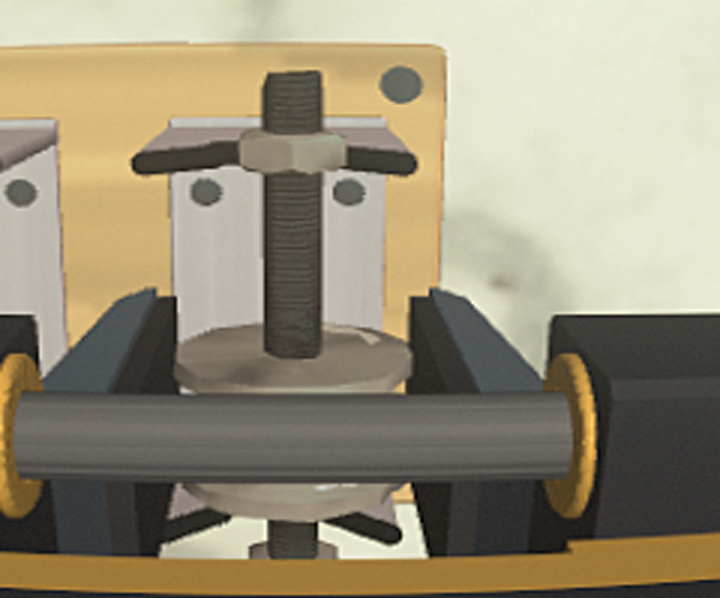

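Request:
servo_tool(
  plan=[
    [[0,0,0],[-1.6,0.1,0],10],
    [[0,0,0],[-1.6,0,4],10],
    [[0,0,0],[0,0,6],10],
    [[0,0,0],[0,0,6],10],
    [[0,0,0],[0,0,5],10],
    [[0,0,0],[0,0,2],10],
    [[0,0,0],[0,0,0],10],
    [[0,0,0],[0,0,0],10],
    [[0,0,0],[0,0,0],10],
    [[0,0,0],[0,0,0],10],
  ],
)

```text
time_s: 43.95
ee_pos: [598.5, 18.9, 19.2]
ee_rot: [-179.9, -0.2, 90.2]
force: [0.4, -0.7, -0.9]
gripper_width: 36.7
```

```bash
python3 - <<'E'
from h import *
shot('wrist','wrist25')
plw([([598.4,19.2,12],90.1,2,10)])
im=cv2.imread('pics/wrist25.png')[140:370,220:460]; cv2.imwrite('pics/c26.png',cv2.resize(im,None,fx=3,fy=2.6,interpolation=2)[:600])
E
```

```text
44.0 [598.5  18.8  19.2] [-179.95   -0.18   90.23] [-0.1  0.5 -1.9] 36.8
[[[0, -0.1, 0.1], [0.2, 0, 3.6], 10], [[-0.1, -0.1, 0], [0.1, -0.1, 3.6], 10]]
```

View pics/c26.png

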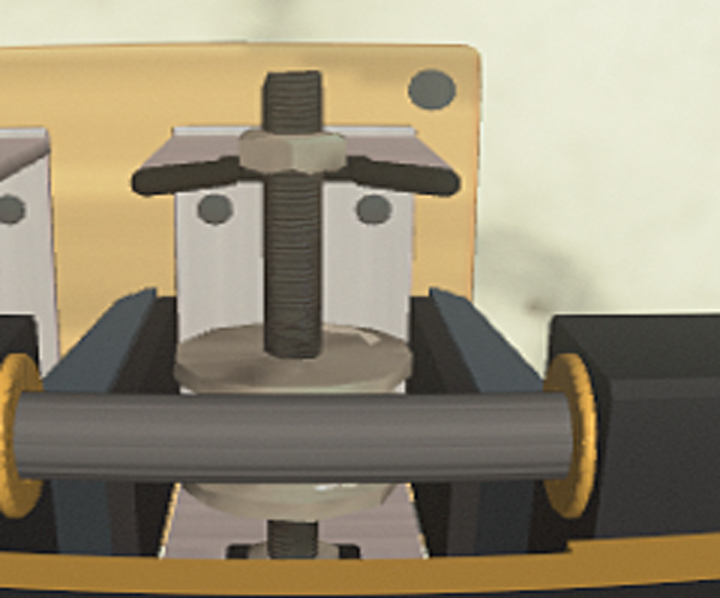

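Request:
servo_tool(
  plan=[
    [[0,0,0],[0.2,-1.3,0],10],
    [[0,0,0],[0,-1.3,2],10],
    [[0,0,0],[0,0,3],10],
    [[0,0,0],[0,0,2],10],
    [[0,0,0],[0,0,0],10],
    [[0,0,0],[0,0,0],10],
    [[0,0,0],[0,0,0],47],
    [[0,0,0],[0,0,0],47],
    [[0,0,0],[0,0,0],47],
    [[0,0,0],[0,0,0],47],
  ],
)

```text
time_s: 45.25
ee_pos: [596.6, 19.1, 12.7]
ee_rot: [179.9, -0.2, 90.2]
force: [0.7, 0.3, -0.6]
gripper_width: 47.0
```

```bash
python3 - <<'E'
from h import *
shot('wrist','wrist26')
plw([([598.4,19.2,12],90.1,2,10)])
im=cv2.imread('pics/wrist26.png')[140:370,220:460]; cv2.imwrite('pics/c27.png',cv2.resize(im,None,fx=3,fy=2.6,interpolation=2)[:600])
E
```

```text
45.3 [596.6  19.1  12.7] [179.93  -0.18  90.23] [ 0.3 -0.   0.6] 47.0
[[[0, -0.1, 0.1], [0, 0.9, 0.3], 10], [[0.1, -0.1, 0], [0.1, 0.9, 0.4], 10]]
```

View pics/c27.png

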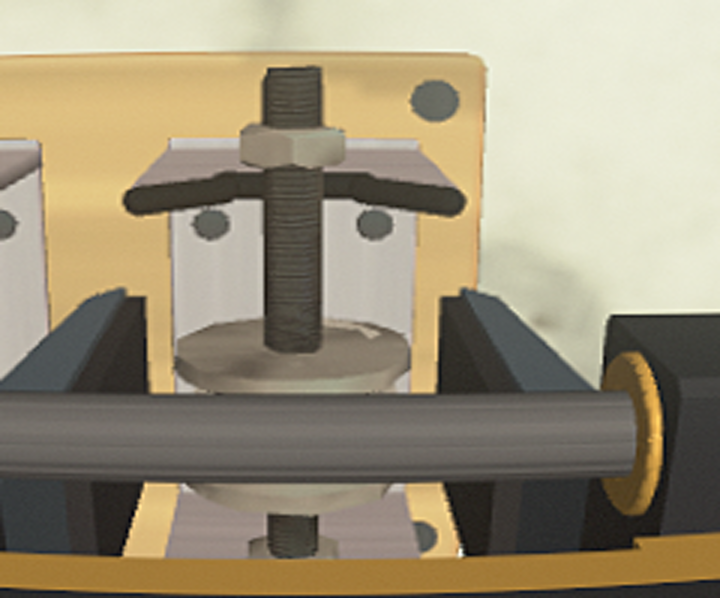

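Seated, with the nut clear of the plate. Lift and take an overview.

Request:
servo_tool(
  plan=[
    [[0,0,0],[0,0,-8],47],
    [[0,0,0],[0,0,-18],47],
    [[0,0,0],[0,0,-30],47],
    [[0,0,0],[0,0,-40],47],
    [[0,0,0],[-25,20,-40],47],
    [[0,0,0],[-30,20,-40],47],
    [[0,0,0],[-30,25,-20],47],
    [[0,0,0],[-15,15,0],47],
    [[0,0,0],[0,0,0],47],
    [[0,0,0],[0,0,0],47],
  ],
)

```text
time_s: 46.55
ee_pos: [677.9, -83.1, 220.0]
ee_rot: [179.7, -0.2, 90.3]
force: [0.1, 0.4, -0.4]
gripper_width: 46.9
```

```bash
python3 - <<'E'
from h import *
for n in ('wrist','side','scene'): shot(n,n+'30')
print(env.state()['ee_pos'])
im=cv2.imread('pics/wrist30.png')[70:260,150:470]; cv2.imwrite('pics/c30.png',cv2.resize(im,None,fx=2.5,fy=2.5,interpolation=2))
a=cv2.resize(cv2.imread('pics/side30.png')[140:260,250:350],None,fx=4,fy=4,interpolation=2)
b=cv2.resize(cv2.imread('pics/scene30.png')[165:285,285:400],None,fx=3.4,fy=4,interpolation=2); cv2.imwrite('pics/c31.png',np.hstack([a,b]))
E
```

```text
[677.8045716  -82.81763887 219.80836838]
```

View pics/c30.png

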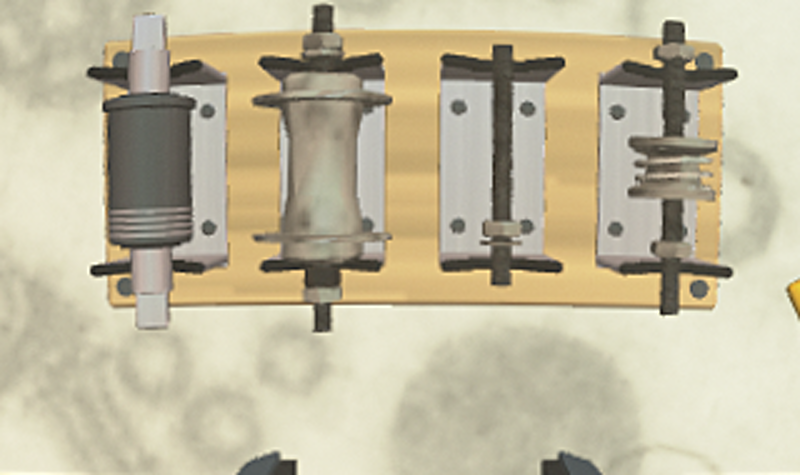

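View pics/c31.png

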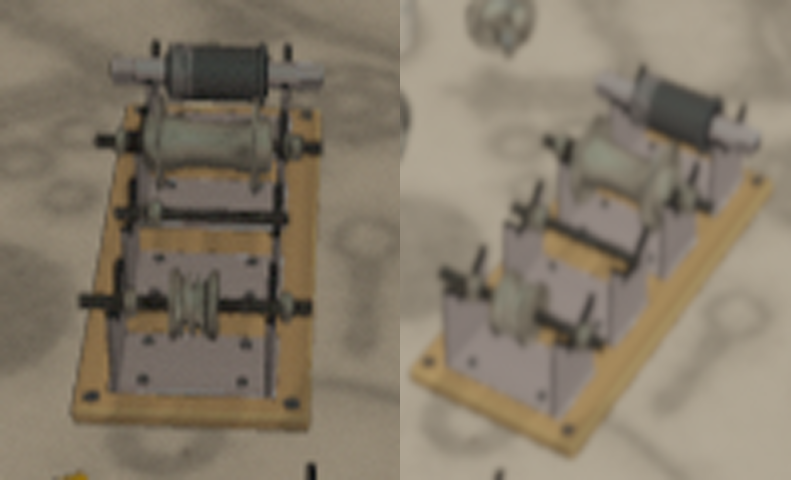

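```bash
python3 -c "
from h import *
print(env.job_done()); print(env.state()['time_s'])"
```

```text
the job is handed in; nothing more can be done
None
the job is handed in; nothing more can be done
```

I moved all four parts to the build rack in the drip-rack order and handed the job in at about 47 s of the 106 s allowed. From left to right they are the clutch axle, bare axle, front hub and bracket unit. `job_done` reports no verdict.

- **Last check:** Pictures from all three cameras showed every axle end down in its slots and the axles along the rack. By eye, each part's middle was about 2 mm or less from its saddle's middle. The gripper was open and well clear at about 220 mm.
- **Clutch axle:** I set it about 2 mm toward the robot from centre on purpose, so that neither nut rests on a plate.
- **Fingertip height disagreed:** The pictures put the real fingertips about 30 mm above the reported TCP. My first grasp of the bracket unit therefore closed on top of the cylinder, pressing with about 10 N. I re-gripped it lower and kept that offset for the rest of the job.
- **Build-rack position disagreed:** The first camera fix and the wrist views differed by about 2 to 3 mm in the build rack's y position. I set each placement by the close-up wrist view instead.

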